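Mark heel-lift blanks in a mallet-struck jig

TASK

Lay every heel-lift blank on the jig's pulled-out carriage, one to a nest, flat and centred between its stops, then push the carriage fully home under the bridge by its post and, with the mallet held by its handle, drive the sprung pin fully down with a brisk blow of the white barrel (do not press the pin with the fingers). Then draw the carriage fully out again, lay the marked blanks flat and not overlapping in the cardboard tray and put the mallet back level in its wooden rest. If a blank has been knocked out of its nest before the blow, put that right first; leave the shoe, the tin and the spool where they are.

Things in the scene. Friction and masses are not known exactly. Their poses are not given: they have to be found in the camera images.
- blank0: heel-lift blank: hard black rubber block 44 x 34 x 12 mm (x, y, z), rounded edges, two small brass dots on top, 30 g. Origin: centre of its underside. All blanks are alike, either way round is fine, any blank may go in any nest. Two or three are present (None from the start = absent)
- blank1: second blank, same as blank0
- blank2: third blank, same as blank0; may be absent like the others
- jig: fixed marking jig. Origin on the bench straight under the pin; x axis away from the loading side. Steel base 308 x 200 x 14 mm, x -258 to +50 mm. Grey bridge: beam 70 mm deep (x -35 to +35), 196 mm wide, underside 54 and top 76 mm above the bench, a leg at each end; 9 mm boss and the pin on its middle. The brass die under the beam is for looks only and clears the blanks
- carriage (a joint): position of the sliding carriage, m: 0 = fully home (nests under the bridge), 0.13 = fully out (towards the jig's -x). Starts nearly out, stays where left, 2 to 4 N to slide. Aluminium plate, top 25 mm above the bench, 152 mm wide, from 127 mm in front (-x) of the nest line to 58 mm behind it; rim 5 mm high, 6 mm thick, 52 mm behind the nest line
- pin (a joint): travel of the sprung pin, m: 0 = up, 0.015 = driven fully down against its stop (needs about 8 N at the bottom, 2 N to begin). It springs back by itself
- pin_top (a point): centre of the flat round top of the pin's steel head (28 mm across, 8 mm thick); 113 mm above the bench when up, moves down with the pin
- nest0 (a point): centre of the first of three nests in a row across the carriage (pitch 48 mm), on the plate's top, on the engraved line; moves with the carriage, axes as the jig's. Each lies between two steel stop ribs 50 mm long (x), 8 wide, 5 high, 40 mm apart in the clear (y); a blank lies with its 44 mm along x, its 34 mm between the ribs. Front and rear are open
- nest1 (a point): centre of the middle nest, as nest0
- nest2 (a point): centre of the third nest, as nest0
- handle (a point): grip point of the carriage's upright steel post (16 mm diameter, from the plate's top to 65 mm above the bench), 100 mm in front (-x) of the nest line, in the middle; 25 mm above the plate's top, 50 mm above the bench
- mallet: mallet: white plastic barrel (52 mm diameter, 54 long) in line with a round wooden handle (22 mm diameter), 0.2 kg. Origin on the axis at the handle's neck, a good grip point; x axis along the handle towards the barrel: handle -100 to +12 mm, barrel +12 to +66 mm. The barrel's side strikes. Starts level in the rest, axis 50 mm above the bench
- rest: fixed wooden mallet rest, base 160 x 60 x 8 mm (x -100 to +60 mm), two V cradles: a big one for the barrel at x = +39 mm (34 mm long), a small one for the handle at x = -75 mm (20 mm long); between them the handle is free for fingers. Origin on the bench; x axis as the mallet's; the mallet's origin is 50 mm above the rest's when home
- tray: fixed shallow cardboard tray for finished blanks, 140 x 200 x 25 mm (x, y, z), walls and floor 5 mm. Origin: centre of its underside
- shoe: red-brown heeled shoe, 190 mm long, bystander; leave alone
- tin: round tin, 64 mm across, 45 mm high, bystander; leave alone
- spool: wooden thread spool, 40 mm across, 60 mm high, bystander; leave alone
Mind the look-alikes: they are no part of the job. Of the things like the mallet, leave any that is black or green; of the rest the larger one is meant.

How it is judged:
By the outcome, as a careful person would: the job done as asked, in the order asked, and still so for the second after the job is handed in, with the robot touching nothing.
Of blank0, blank1, blank2 only 2 to 3 are there at a start; the rules pass over those that are not, and their reading is None.
At some moment in a run one of blank0, blank1, blank2 may be knocked a few centimetres aside while the robot is not near it.
It also fails if it takes over 210 s, if anything falls off the work surface, if the arm or the gripper's body presses on something with over 40 N, if the wrist force passes 120 N, or if a joint passes its speed limit or range.

ROBOT

A 7-joint arm with a two-finger parallel gripper is mounted at the origin on the work surface. World frame = base frame: x ahead of the robot, y to its left, z up, the work surface at z = 0. Lengths are in mm, angles in rad, forces in N, time in s.
With the tool pointing down it reaches from about 425 to 925 mm from the base axis. Payload 6.8 kg.
Tool frame: the origin (TCP) lies on the mounting face of the last link; the fingertips stand 173 mm ahead of it and the grasp point (between the pads) lies env.tcp_to_grasp ahead of it (env.tcp_to_grasp is the distance from the TCP to the grasp point, in mm); z points along the fingers, y is the line along which they close (so a half turn about z gives the same grasp; the last joint's range is limited). The gripper opens to 85 mm and grips with 20 to 120 N. Pads are 22 mm wide; open, the fingers measure 114 mm over their backs; the gripper's body (76 mm by 85 mm) begins 54 mm behind the grasp point. The pads swing forward as they close: fully open they stand 13 mm farther back than shut.
Start: joints at [1.084, 0.477, 0.022, 1.555, -0.011, 1.109, -0.083], TCP at [249.625, -627.16, 404.708] pointing down, gripper open.
Joint ranges: [-2.96, 2.96], [-0.34, 2.1], [-1.41, 1.46], [0.24, 2.44], [-1.37, 4.51], [0.17, 1.92], [-2.96, 2.96]. Speed limits (rad/s): [2.39, 2.39, 3.14, 3.14, 3.14, 3.14, 3.14].

INTERFACE

Orientations are given as a unit quaternion [x, y, z, w].
In Python, from workcell import env gives the robot as it stands.
- The arm moves only by the tool arm_command, never from a script. Its arguments are lists of equal length, an entry for each row: "linear": the shift along the tool's x, y, z in units of 0.3 m (1.0 is 0.3 m), a list of three; "turn": the turn, a rotation vector about the tool's x, y, z in units of 60 degrees (1.0 is 60 degrees), a list of three; "claw": the closure, from 0 (fully open) to 1 (shut). A call has 1 to 10 rows; each row is the pose to reach, as a shift and turn from the pose commanded when the call began, along the tool's axes at that moment; what a row does not reach only later rows make up. A row lasts 1/8 s, in which the tool goes at most 62.5 mm and 10.7 degrees, less where a joint would pass 70% of its speed; a pose out of reach is approached as far as the arm can. A call with a number of a shift or a turn outside -1 to 1 is refused whole. A call with a gripper value outside its range is refused whole. The fingers move at their own pace and stop on an object; "force" is the grip in N (left out, the last holds). Time passes only in rows, so rows that repeat a pose let the fingers close. It gives the time, the measured TCP pose, the force, the opening and the grip force at its end, in the units of the state.
- env.read_state(): the state, without advancing time (a new reading comes with each control period).
- env.capture(name): name is "scene" or "side" or "wrist"; returns a dict with "frame" (384x512x3 uint8, red, green, blue), "vfov" (degrees; the focal length in pixels is half the picture's height over the tangent of half this angle, whatever the lens; pixels are square), "cx", "cy" (the principal point, pixels), "view" (4x4, takes a point from world to camera coordinates). Camera axes: x right, y up, looking along -z (the intrinsics and any distortion apply to the point x, -y, -z); pixel columns grow to the right and rows downward; lengths in mm; the calibration is good to about 2 mm. A picture is of the moment at which its call begins. There is no depth.
- env.finish_job(): hands the job in; it is judged then, once.
Trained networks look in the newest picture that a camera, given by its name, has taken for a name from the list of things; names that differ only in an ending like _2 or _b are one class to them, and where a whole thing is asked for, a point or a joint stands for the part that bears it (a point fixed in the world has none). Each returns a list of dicts, best first, with "confidence" (0 to 1); they miss things now and then, are a little off and sometimes report something else, mostly with a low value. They report only what shows in the picture. A call takes as long as a camera call. They do not tell look-alikes from the thing itself.
- env.recognise(target, camera): "centre" ([column, row] as shares, 0 to 1, of the picture: columns of its width, rows of its height, amid what is visible of it).
- env.cut_out(target, camera): "pixels" (384x512 bool, what is visible of it) and "centre" ([column, row] as shares, 0 to 1, of the picture: columns of its width, rows of its height, amid what is visible of it).
- env.spot_point(target, camera): "centre" ([column, row] as shares, 0 to 1, of the picture: columns of its width, rows of its height: a listed point, or the origin of a listed thing).
The state is a dict: "clock": time; "q": joint angles; "qd": joint speeds; "tau": joint torques, N m; "eef_pos": TCP position; "tool_rot": TCP orientation; "force": force on the tool from outside, world axes, zero at the start; "torque": the same for the moment, N m; "gripper_width": finger opening in mm; "grip_force": force on a finger pad.
Only numpy, scipy, OpenCV 4.12 (cv2) and the standard library are available. Lean on these libraries where they do the work, as an engineer would, in place of code of your own. Each camera call takes 0.05 s, during which the arm holds its last target. There are 200 camera calls.

## Working session

There is one attempt and no reset: what is moved stays moved. The work goes in short steps, Python scripts to look and compute and a tool call to move; the robot and the scene stay as the last step left them, time stands still between calls to the robot, and variables do not carry over. Pictures are saved under pics/ and viewed, at most 14 in all, crops included, and the job is handed in when it is done.

Besides the shell and the picture viewer there is one more tool, called in YAML: its name, and indented under it one key for each argument. arm_command: Moves the arm, as the interface text tells. Shifts and turns lie within -1 to 1; 1 stands for 0.3 m of shift or 60 degrees of turn. Its arguments: {"type":"object","properties":{"linear":{"type":"array","items":{"type":"array","items":{"type":"number"}}},"turn":{"type":"array","items":{"type":"array","items":{"type":"number"}}},"claw":{"type":"array","items":{"type":"number"}},"force":{"type":"number"}},"required":["linear","turn","claw"]}

```bash
ls; mkdir -p pics
python3 - <<'E'
from workcell import env
import cv2
print(env.read_state(), env.tcp_to_grasp)
ims=[]
for n in ("scene","side"):
    c=env.capture(n); print(n,c["vfov"],c["cx"],c["cy"],c["view"].tolist() if hasattr(c["view"],'tolist') else c["view"],[k for k in c])
    cv2.imwrite(f"pics/{n}0.png",cv2.resize(c["frame"][:,:,::-1],(800,600),interpolation=cv2.INTER_CUBIC))
    for t in ("blank0","jig","mallet","rest","tray","handle","nest1","pin_top","nest0","nest2"):
        print(n,t,[(round(d["confidence"],2),round(d["centre"][0]*512),round(d["centre"][1]*384)) for d in env.spot_point(t,n)])
E
```

```text
pics
{'clock': 0.0, 'q': array([ 1.08390187,  0.47782304,  0.02234384,  1.55646089, -0.01148251,
        1.10927509, -0.08309145]), 'qd': array([-0.0006268 ,  0.00132967,  0.00013946,  0.00102852,  0.00158698,
        0.00097985, -0.00112692]), 'tau': array([-7.90274044e-04, -5.96464348e+01,  1.60737164e+00, -2.81205654e+01,
        1.23586552e-02,  9.30147566e-03, -6.49811852e-06]), 'eef_pos': array([ 249.5184114 , -626.89474916,  403.70613411]), 'tool_rot': array([ 9.82114261e-01,  1.88283654e-01, -2.48498085e-04, -8.84798017e-04]), 'force': array([0.28818848, 0.34971678, 0.92490609]), 'torque': array([-0.00213651,  0.01852395,  0.01254755]), 'grip_force': 0.0, 'gripper_width': 85.3778528105237} 154.70000000000002
scene 54.7842931034321 258.0486220702244 188.53765131130137 [[-0.023832894687859166, 0.9996548818604173, -0.011050353090871923, -21.388517925071994], [-0.6397316552195466, -0.006756033872068514, 0.7685686471073218, 286.4792380712331], [0.7682287435659103, 0.025386476300483102, 0.6396718880646455, -1443.3157858321615], [0.0, 0.0, 0.0, 1.0]] ['frame', 'vfov', 'cx', 'cy', 'v
[... 687 characters left out ...]
584], [-0.3462440597217238, 0.7007943723809037, 0.6237004880122143, -952.0398904258323], [0.0, 0.0, 0.0, 1.0]] ['frame', 'vfov', 'cx', 'cy', 'view']
side blank0 [(0.77, 206, 314), (0.73, 204, 273), (0.71, 259, 276), (0.47, 146, 286), (0.32, 330, 163)]
side jig [(0.67, 220, 207)]
side mallet [(0.78, 354, 203), (0.69, 324, 296), (0.68, 376, 177), (0.58, 333, 164)]
side rest [(0.78, 330, 176)]
side tray [(0.94, 279, 165)]
side handle [(0.6, 292, 222)]
side nest1 [(0.92, 257, 216), (0.81, 266, 205), (0.67, 248, 225)]
side pin_top [(0.61, 219, 173), (0.18, 330, 163)]
side nest0 [(0.92, 257, 216), (0.81, 266, 205), (0.67, 248, 225)]
side nest2 [(0.92, 257, 216), (0.81, 266, 205), (0.67, 248, 225)]
```

View pics/scene0.png

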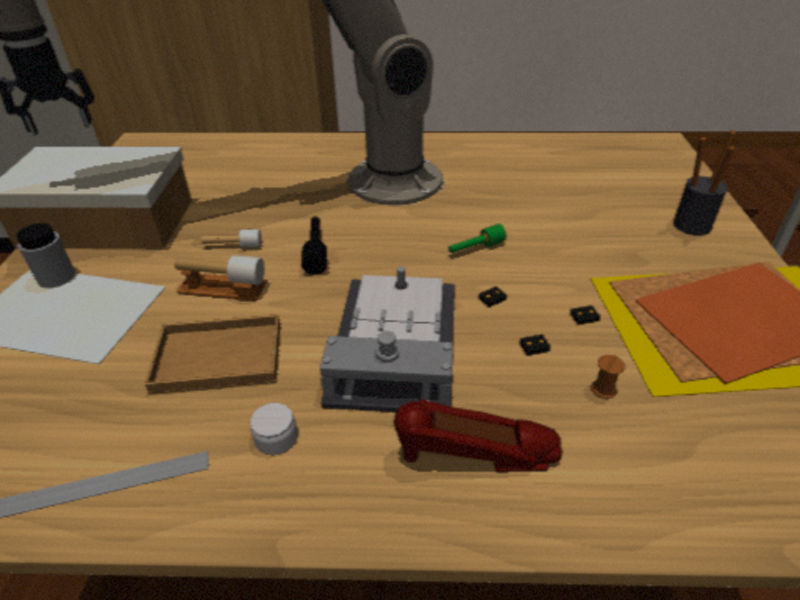

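View pics/side0.png

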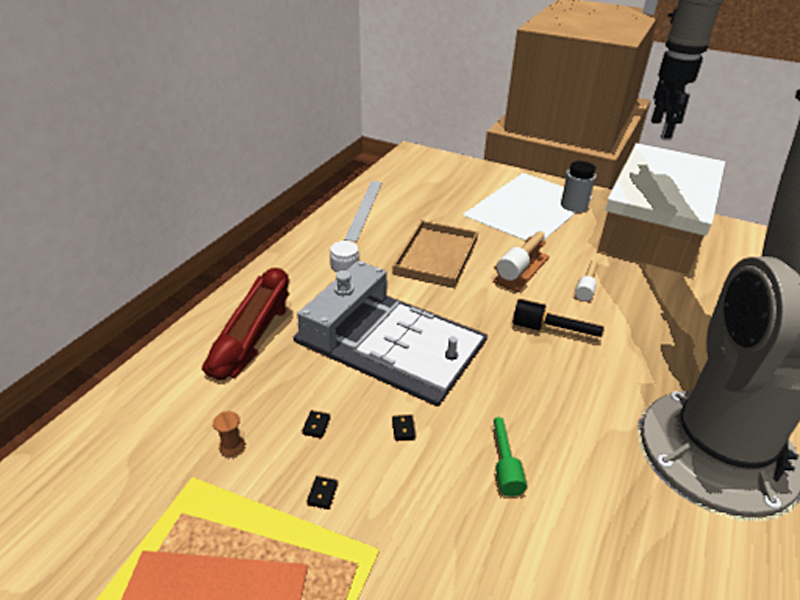

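The meant mallet is the larger wood and white one lying in the rest, at 512-px scene (155,172). The other candidates are a small white one (158,153), a black one (201,160) and a green one (314,152); black and green are excluded, and the small white one is smaller. There are three blanks, at scene (315,190), (374,201) and (342,220).

```bash
cat > h.py <<'E'
from workcell import env
import numpy as np, cv2
from scipy.optimize import least_squares
from scipy.spatial.transform import Rotation as R
def cam(n):
    c=env.capture(n); c["V"]=np.array(c["view"]); c["f"]=192/np.tan(np.radians(c["vfov"]/2)); c["n"]=n; return c
def proj(c,P):
    P=np.atleast_2d(P); q=P@c["V"][:3,:3].T+c["V"][:3,3]
    return np.c_[c["cx"]+c["f"]*q[:,0]/-q[:,2], c["cy"]+c["f"]*q[:,1]/q[:,2]]
def ray(c,uv,z):
    uv=np.atleast_2d(uv).astype(float)
    d=np.c_[(uv[:,0]-c["cx"])/c["f"],-(uv[:,1]-c["cy"])/c["f"],-np.ones(len(uv))]@c["V"][:3,:3]
    o=-c["V"][:3,:3].T@c["V"][:3,3]
    return o+d*((z-o[2])/d[:,2])[:,None]
def pts(t,n,f=env.spot_point,mn=.3): return [(d["confidence"],np.array(d["centre"])*[512,384]) for d in f(t,n) if d["confidence"]>mn]
def masks(t,n,mn=.3): return [(d["confidence"],d["pixels"]) for d in env.cut_out(t,n) if d["confidence"]>mn]
def rect(c,m,z):
    "min-area rectangle of mask outline projected on plane z"
    k=max(cv2.findContours(m.astype(np.uint8),cv2.RETR_EXTERNAL,cv2.CHAIN_APPROX_NONE)[0],key=cv2.contourArea)[:,0]
    return cv2.minAreaRect(ray(c,k,z)[:,:2].astype(np.float32))
def tool(s=None):
    s=s or env.read_state(); return np.array(s["eef_pos"]),R.from_quat(s["tool_rot"])
def delta(pos,yaw,tilt=None):
    """print shift/turn (units) to bring grasp point to pos with fingers down, tool y (closing) along yaw (deg) """
    p,r=tool(); zz=np.array([0,0,-1.]); 
    best=None
    for a in (yaw,yaw+180):
        y=np.array([np.cos(np.radians(a)),np.sin(np.radians(a)),0]); x=np.cross(y,zz)
        g=R.from_matrix(np.c_[x,y,zz]); w=(r.inv()*g).as_rotvec()
        if best is None or np.linalg.norm(w)<np.linalg.norm(best[0]): best=(w,g)
    w,g=best; tgt=np.array(pos)-g.apply([0,0,env.tcp_to_grasp])
    print("lin",np.round(r.inv().apply(tgt-p)/300,4),"turn",np.round(np.degrees(w)/60,4),"rows>=",round(max(np.linalg.norm(tgt-p)/62.5,np.degrees(np.linalg.norm(w))/10.7),1))
E
python3 - <<'E'
from h import *
C=[cam("scene"),cam("side")]
for c in C:
    print(c["n"],"base",proj(c,[[0,0,0]]).round(1))
    for k,m in masks("blank0",c["n"]):
        r=rect(c,m,6); print(" blank",round(k,2),np.round(r[0]),np.round(r[1]),round(r[2]))
    for t,z in (("rest",0),("tray",0),("mallet",50),("handle",50),("pin_top",113),("nest1",25),("jig",0),("blank0",0),("tin",0),("spool",0),("shoe",0)):
        print(" ",t,[(round(k,2),uv.round().tolist(),ray(c,uv,z)[0,:2].round().tolist()) for k,uv in pts(t,c["n"])])
    for t,z in (("tray",25),):
        for k,m in masks(t,c["n"]): print(" ",t,rect(c,m,z))
E
```

```text
scene base [[252.6 115. ]]
 blank 0.65 [507. 362.] [45. 51.] 17
 blank 0.59 [457. 199.] [38. 50.] 37
 blank 0.53 [583. 260.] [42. 47.] 13
  rest [(0.79, [148.0, 184.0], [431.0, -300.0])]
  tray [(0.59, [142.0, 231.0], [623.0, -267.0]), (0.31, [247.0, 217.0], [568.0, 4.0])]
  mallet [(0.97, [144.0, 168.0], [418.0, -305.0]), (0.93, [200.0, 152.0], [333.0, -152.0]), (0.72, [153.0, 151.0], [324.0, -301.0]), (0.69, [307.0, 154.0], [338.0, 182.0])]
  handle [(0.88, [256.0, 176.0], [453.0, 27.0]), (0.39, [297.0, 290.0], [835.0, 123.0])]
  pin_top [(0.6, [247.0, 218.0], [689.0, 15.0])]
  nest1 [(0.73, [274.0, 210.0], [565.0, 79.0]), (0.66, [236.0, 202.0], [535.0, -27.0])]
  jig [(0.9, [249.0, 248.0], [680.0, 15.0])]
  blank0 [(0.68, [343.0, 223.0], [588.0, 262.0]), (0.59, [319.0, 188.0], [441.0, 213.0]), (0.55, [374.0, 199.0], [491.0, 363.0])]
  tin [(0.57, [179.0, 282.0], [783.0, -140.0]), (0.31, [143.0, 230.0], [622.0, -266.0])]
  spool [(0.82, [387.0, 250.0], [682.0, 353.0])]
  shoe [(0.95, [297.0, 292.0], [804.0, 127.0]), (0.72, [374.0, 203.0], [510.0, 361.0])]
  tray ((626.5775146484375
[... 631 characters left out ...]
48.0, 30.0])]
  pin_top [(0.61, [220.0, 175.0], [678.0, 11.0]), (0.61, [258.0, 276.0], [415.0, 287.0])]
  nest1 [(0.82, [265.0, 206.0], [546.0, -22.0]), (0.77, [248.0, 225.0], [552.0, 77.0]), (0.74, [254.0, 217.0], [552.0, 37.0])]
  jig [(0.84, [221.0, 207.0], [672.0, 21.0])]
  blank0 [(0.87, [205.0, 318.0], [507.0, 367.0]), (0.78, [258.0, 278.0], [452.0, 210.0]), (0.53, [203.0, 273.0], [581.0, 262.0])]
  tin [(0.77, [218.0, 171.0], [780.0, -137.0]), (0.36, [219.0, 173.0], [770.0, -125.0])]
  spool [(0.96, [150.0, 287.0], [671.0, 355.0])]
  shoe [(0.77, [162.0, 213.0], [815.0, 127.0])]
  tray ((608.4605712890625, -261.8158264160156), (150.5433349609375, 235.6394805908203), 7.779572486877441)
```

Run:
```python
from h import *
delta([440,-290,300],0)
delta([540,60,300],0)
```

```text
lin [ 1.0051 -0.8095 -0.1667] turn [ 0.     -0.     -1.1382] rows>= 6.4
lin [ 1.7463 -1.7701 -0.1666] turn [ 0.     -0.     -1.1382] rows>= 12.0
```

arm_command:
  linear:
    - [0.2, -0.16, -0.03]
    - [0.4, -0.32, -0.06]
    - [0.6, -0.48, -0.1]
    - [0.8, -0.64, -0.13]
    - [1.0, -0.81, -0.16]
    - [1.0, -0.81, -0.16]
    - [1.0, -0.81, -0.16]
    - [1.0, -0.81, -0.16]
  turn:
    - [0, 0, -0.16]
    - [0, 0, -0.32]
    - [0, 0, -0.48]
    - [0, 0, -0.64]
    - [0, 0, -0.8]
    - [0, 0, -0.95]
    - [0, 0, -1]
    - [0, 0, -1]
  claw: [0, 0, 0, 0, 0, 0, 0, 0]

```text
clock: 3.5
eef_pos: [438.8, -290.0, 452.9]
tool_rot: [0.756, 0.654, -0.0, 0.0]
force: [-0.8, -1.2, 0.7]
gripper_width: 85.5
grip_force: 0.0
```

Run:
```python
from h import *
print(env.read_state()["q"].round(2))
c=cam("wrist"); print(c["V"].round(3).tolist(),c["vfov"],c["cx"],c["cy"])
cv2.imwrite("pics/w1.png",c["frame"][:,:,::-1])
for t,z in (("mallet",50),("rest",0),("tray",0)):
    print(t,[(round(k,2),uv.round().tolist(),ray(c,uv,z)[0,:2].round(1).tolist()) for k,uv in pts(t,"wrist")])
for k,m in masks("mallet","wrist"): r=rect(c,m,50);print(k,r)
delta([540,60,300],0)
```

```text
[ 0.76  0.21 -0.34  1.83  0.08  1.11  0.25]
[[0.99, -0.144, 0.001, -475.593], [0.137, 0.939, -0.316, 268.321], [0.044, 0.313, 0.949, -354.785], [0.0, 0.0, 0.0, 1.0]] 66.20427406766954 255.67949928366562 196.81990130423907
mallet [(0.8, [155.0, 199.0], [299.4, -316.4]), (0.68, [251.0, 175.0], [430.8, -301.0]), (0.65, [147.0, 69.0], [329.7, -159.1])]
rest [(0.92, [251.0, 163.0], [430.8, -296.5])]
tray [(0.55, [381.0, 131.0], [618.2, -277.8])]
0.88 ((312.9935607910156, -157.00401306152344), (163.25144958496094, 50.04914855957031), 6.7421979904174805)
0.87 ((297.3524169921875, -324.5147705078125), (39.318023681640625, 116.11014556884766), 0.7353686690330505)
0.84 ((425.63372802734375, -317.8705749511719), (172.25164794921875, 52.480369567871094), 80.36029052734375)
lin [ 1.2115  0.1637 -0.0083] turn [-7.00e-04  1.00e-04 -1.42e-01] rows>= 5.9
```

View pics/w1.png

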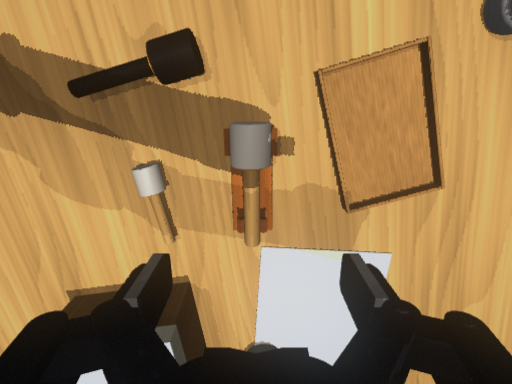

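The wrist view shows the wooden-handled white mallet in the rest, with its neck at about (251,170). The small white one is at (150,180) and the black one at (140,65), so the choice is confirmed. The tray is at (380,125).

arm_command:
  linear:
    - [0.2, 0.03, 0]
    - [0.4, 0.06, 0]
    - [0.6, 0.09, 0]
    - [0.8, 0.12, 0]
    - [1.0, 0.16, 0]
    - [1.0, 0.16, 0]
  turn:
    - [0, 0, -0.05]
    - [0, 0, -0.1]
    - [0, 0, -0.14]
    - [0, 0, -0.14]
    - [0, 0, -0.14]
    - [0, 0, -0.14]
  claw: [0, 0, 0, 0, 0, 0]

```text
clock: 4.5
eef_pos: [530.1, 3.9, 452.8]
tool_rot: [0.704, 0.71, 0.001, -0.001]
force: [0.6, -0.6, -1.1]
gripper_width: 85.3
grip_force: 0.0
```

Run:
```python
from h import *
c=cam("wrist"); print(c["V"].round(3).tolist())
cv2.imwrite("pics/w2.png",c["frame"][:,:,::-1])
for t,z in (("blank0",0),("handle",50),("pin_top",113),("nest1",25),("jig",0)):
    print(t,[(round(k,2),uv.round().tolist(),ray(c,uv,z)[0,:2].round(1).tolist()) for k,uv in pts(t,"wrist")])
for k,m in masks("blank0","wrist"): print(k,rect(c,m,6))
```

```text
[[1.0, 0.008, 0.002, -530.025], [-0.007, 0.95, -0.313, 54.774], [-0.004, 0.313, 0.95, -425.539], [0.0, 0.0, 0.0, 1.0]]
blank0 [(0.92, [196.0, 5.0], [454.6, 196.8])]
handle [(0.77, [192.0, 146.0], [449.0, 29.5])]
pin_top [(0.84, [390.0, 172.0], [674.4, 12.6])]
nest1 [(0.93, [268.0, 185.0], [546.8, -28.4]), (0.91, [268.0, 148.0], [545.7, 24.5]), (0.67, [462.0, 69.0], [786.1, 124.0]), (0.63, [189.0, 350.0], [418.6, -322.4]), (0.56, [272.0, 115.0], [550.7, 66.5])]
jig [(0.7, [357.0, 156.0], [676.6, 9.3])]
0.63 ((457.90350341796875, 187.57135009765625), (43.68339920043945, 25.813230514526367), 0.5027180314064026)
```

View pics/w2.png

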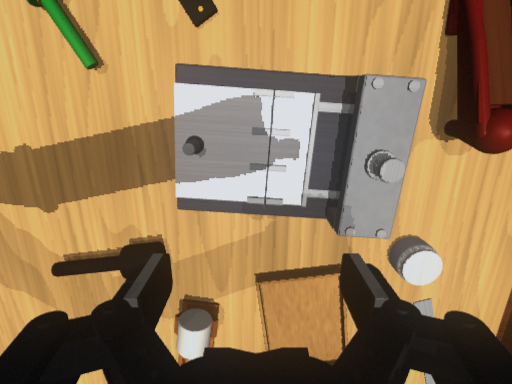

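```bash
cat >> h.py <<'E'
def fitjig(obs):
    "obs: list of (cam, uv, kind)"
    loc={"pin":(0,0,113),"handle":(-100,0,50),"n0":(0,48,25),"n1":(0,0,25),"n2":(0,-48,25),"la":(0,None,25),"jig":(0,0,0)}
    def res(p):
        x,y,a,s=p; r=[]
        M=np.array([[np.cos(a),-np.sin(a)],[np.sin(a),np.cos(a)]])
        for c,uv,k in obs:
            l=loc[k]; off=0 if k in("pin","jig") else -s
            q=ray(c,uv,l[2])[0,:2]; d=M.T@(q-[x,y])-[l[0]+off,l[1] or 0]
            r+= [d[0]] if k=="la" else list(d)
        return np.array(r)
    o=least_squares(res,[677,13,-.06,128],loss="soft_l1",f_scale=3)
    return o.x,res(o.x)
E
python3 - <<'E'
from h import *
w,s,d=cam("wrist"),cam("scene"),cam("side")
O=[(w,(390,172),"pin"),(w,(192,146),"handle"),(w,(268,185),"n2"),(w,(268,148),"n1"),(w,(272,115),"n0"),(w,(271,93),"la"),(w,(265,203),"la")]
x,r=fitjig(O); print(x.round(3),np.degrees(x[2]),r.round(1))
O2=[(s,(248,217),"pin"),(s,(255.5,175.5),"handle"),(s,(270,208),"n0"),(s,(251,204),"n1"),(s,(236,202),"n2"),(d,(219.5,174),"pin"),(d,(290.5,221.5),"handle"),(d,(265.5,205.5),"n2"),(d,(248,225),"n0"),(d,(256,216.5),"n1")]
x,r=fitjig(O2); print(x.round(3),np.degrees(x[2]),r.round(1))
x,r=fitjig(O+O2); print(x.round(3),np.degrees(x[2]),r.round(1))
delta([500,260,300],0)
E
```

```text
[ 6.73023e+02  5.07000e+00 -6.90000e-02  1.26650e+02] -3.951876489926425 [-0.  -0.8  1.4  2.4  2.5 -1.2 -1.6  2.4  0.1 -2.5 -3.5  0.4]
[ 6.82925e+02  1.17120e+01 -7.70000e-02  1.36151e+02] -4.435826057494101 [ 1.5  4.5  1.9 -4.5  8.2 -2.3 -3.1 -7.1 -7.6 -1.  -1.5 -3.2 -3.3  0.6
  2.2  2.1  0.6  4.9  0.4 10.7]
[ 6.80720e+02  9.44300e+00 -7.20000e-02  1.34033e+02] -4.099073538206309 [-7.4 -5.7  1.4 -3.1  2.7 -6.4 -1.6 -2.8 -0.  -7.7 -3.6  0.6  3.6  6.9
  1.8 -0.7  8.4  0.8 -3.2 -3.8 -7.9  2.2  0.5 -0.8 -3.3  4.4  1.8  5.3
  0.9  8.1  0.4 13.9]
lin [ 0.8711 -0.097  -0.0067] turn [0.0001 0.0002 0.0003] rows>= 4.2
```

arm_command:
  linear:
    - [0.1, -0.15, 0]
    - [0.2, -0.25, 0]
    - [0.3, -0.25, 0]
    - [0.3, -0.25, 0]
  turn:
    - [0, 0, 0]
    - [0, 0, 0]
    - [0, 0, 0]
    - [0, 0, 0]
  claw: [0, 0, 0, 0]

```text
clock: 5.5
eef_pos: [453.6, 91.3, 453.2]
tool_rot: [0.705, 0.709, 0.001, 0.0]
force: [0.4, -0.6, 0.5]
gripper_width: 85.1
grip_force: 0.0
```

Run:
```python
from h import *
c=cam("wrist"); print(c["V"].round(3).tolist())
cv2.imwrite("pics/w3.png",cv2.resize(c["frame"][:,:,::-1],(800,600),interpolation=cv2.INTER_CUBIC))
np.save("w3.npy",c["frame"])
for t,z in (("blank0",0),("handle",50),("pin_top",113),("nest1",25),("jig",0)):
    print(t,[(round(k,2),uv.round(1).tolist(),ray(c,uv,z)[0,:2].round(1).tolist()) for k,uv in pts(t,"wrist")])
for k,m in masks("blank0","wrist"): print(k,rect(c,m,6))
delta([500,330,300],0)
```

```text
[[1.0, 0.005, 0.002, -454.214], [-0.004, 0.949, -0.315, -29.036], [-0.004, 0.315, 0.949, -453.743], [0.0, 0.0, 0.0, 1.0]]
blank0 [(0.82, [359.6, 27.3], [584.8, 260.1]), (0.6, [257.8, 75.8], [456.0, 202.3])]
handle [(0.86, [251.0, 215.4], [447.6, 22.6])]
pin_top [(0.61, [446.4, 244.2], [677.4, 12.7])]
nest1 [(0.7, [319.3, 211.7], [546.1, 18.7]), (0.57, [323.4, 177.1], [548.0, 70.3])]
jig [(0.78, [402.5, 209.7], [679.6, 12.8])]
0.85 ((581.8656005859375, 259.1965026855469), (37.995819091796875, 47.01926040649414), 15.346816062927246)
0.73 ((455.326171875, 199.93191528320312), (34.56103515625, 44.91325378417969), 35.38829040527344)
lin [ 0.805   0.1522 -0.0072] turn [-0.0003  0.0001  0.0002] rows>= 3.9
```

View pics/w3.png

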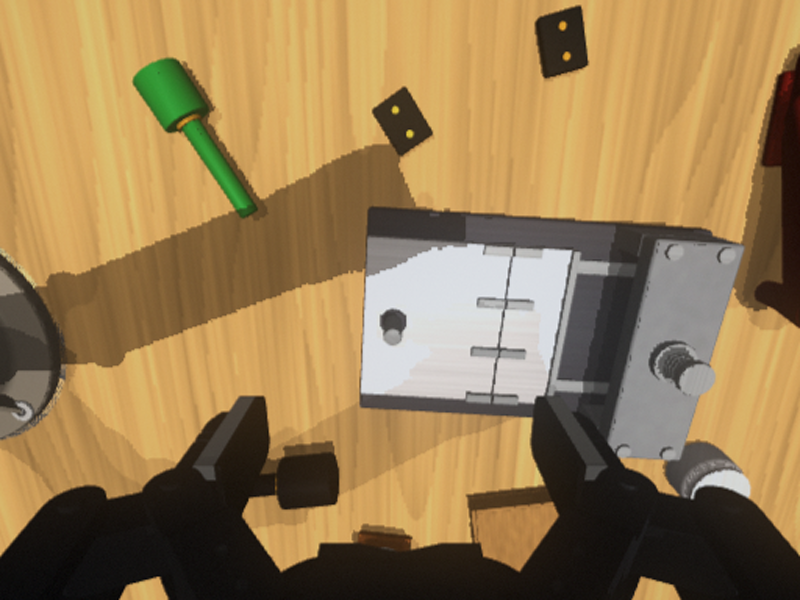

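```bash
sed -i 's/"jig":(0,0,0)}/"jig":(0,0,0),"r0":(0,72,30),"r1":(0,24,30),"r2":(0,-24,30),"r3":(0,-72,30),"post":(-100,0,65),"bl":(-258,100,14),"br":(-258,-100,14)}/; s/k in("pin","jig")/k in("pin","jig","bl","br")/' h.py
python3 - <<'E'
from h import *
w=cam("wrist"); f=.64
O=[(w,(697*f,379*f),"pin"),(w,(394*f,338*f),"post")]+[(w,(a*f,b*f),k) for a,b,k in ((513,251,"r0"),(505,303,"r1"),(498,352,"r2"),(491,399,"r3"),(370,207,"bl"),(361,407,"br"))]
x,r=fitjig(O); print(x.round(3),np.degrees(x[2]),r.round(1).reshape(-1,2).tolist())
x,r=fitjig(O[1:6]); print(x.round(3),np.degrees(x[2]),r.round(1).reshape(-1,2).tolist())
E
```

```text
[ 6.78043e+02  1.08920e+01 -6.50000e-02  1.31263e+02] -3.718844392180084 [[-2.4, 0.0], [2.0, -1.2], [-0.1, -0.2], [-0.5, 0.6], [-0.4, 0.8], [-0.7, -0.5], [1.1, -0.7], [0.9, 1.2]]
[-1.180284e+03  1.255960e+02 -6.100000e-02 -1.730608e+03] -3.5191966974163487 [[2.0, -0.8], [0.2, -0.1], [-0.4, 0.6], [-0.5, 0.8], [-0.9, -0.5]]
```

```bash
cat >> h.py <<'E'
from scipy.optimize import minimize
def boxfit(c,m,guess,z=0.):
    "fit (x,y,yaw deg of the 44 side) of a blank to its mask"
    L=np.array([[a*22,b*17,h] for a in(-1,1) for b in(-1,1) for h in(0,12)],float); m=m.astype(np.uint8)
    def cost(p):
        a=np.radians(p[2]); M=np.array([[np.cos(a),-np.sin(a),0],[np.sin(a),np.cos(a),0],[0,0,1]])
        h=cv2.convexHull((proj(c,L@M.T+[p[0],p[1],z])*16).astype(np.int32))
        I=np.zeros((384,512),np.uint8); cv2.fillConvexPoly(I,h,1,cv2.LINE_8,4)
        return 1-(I&m).sum()/max((I|m).sum(),1)
    b=None
    for da in (0,90):
        g=np.array(guess,float)+[0,0,da]
        o=minimize(cost,g,method="Nelder-Mead",options=dict(initial_simplex=np.vstack([g,g+[5,0,0],g+[0,5,0],g+[0,0,12]]),xatol=.05,fatol=1e-4))
        if b is None or o.fun<b.fun: b=o
    return b.x.round(1),round(1-b.fun,3)
def blanks(n="wrist",z=0.,c=None):
    c=c or cam(n); out=[]
    for k,m in masks("blank0",n):
        r=rect(c,m,z+6); x,i=boxfit(c,m,[*r[0],r[2]],z); out.append((x,i)); print(n,round(k,2),x.tolist(),"iou",i)
    return out
E
python3 - <<'E'
from h import *
for n in ("wrist","scene","side"): blanks(n)
delta([456,199.5,110],125)
E
```

```text
wrist 0.96 [454.9, 199.9, 124.3] iou 0.939
wrist 0.56 [582.4, 259.4, 106.4] iou 0.924
scene 0.76 [583.0, 258.2, 118.8] iou 0.787
scene 0.71 [454.0, 199.1, 122.7] iou 0.906
scene 0.53 [503.7, 358.8, 93.8] iou 0.795
side 0.82 [506.4, 359.7, 110.6] iou 0.833
side 0.79 [457.4, 198.8, 120.5] iou 0.831
side 0.59 [583.5, 259.4, 116.1] iou 0.784
lin [0.3673 0.0067 0.6266] turn [ 0.     -0.      0.9183] rows>= 5.1
```

arm_command:
  linear:
    - [0.18, 0, 0]
    - [0.36, 0.007, 0.1]
    - [0.366, 0.007, 0.3]
    - [0.366, 0.007, 0.5]
    - [0.366, 0.007, 0.62]
    - [0.366, 0.007, 0.62]
    - [0.366, 0.007, 0.62]
  turn:
    - [0, 0, 0.17]
    - [0, 0, 0.34]
    - [0, 0, 0.51]
    - [0, 0, 0.68]
    - [0, 0, 0.85]
    - [0, 0, 0.92]
    - [0, 0, 0.92]
  claw: [0, 0, 0.2, 0.2, 0.2, 0.2, 0.2]
  force: 25

```text
clock: 7.08
eef_pos: [456.0, 199.4, 266.3]
tool_rot: [0.954, 0.301, -0.0, 0.0]
force: [0.1, -0.4, 0.3]
gripper_width: 68.7
grip_force: 0.0
```

Run:
```python
from h import *
print(env.read_state()["q"].round(2))
c=cam("wrist"); blanks(c=c)
cv2.imwrite("pics/w4.png",c["frame"][:,:,::-1])
delta([455,199.5,20],124)
```

```text
[-0.13  0.42 -0.49  2.07  0.3   0.72 -1.77]
wrist 0.74 [504.9, 361.7, 105.3] iou 0.95
wrist 0.69 [455.1, 200.0, 125.1] iou 0.93
wrist 0.63 [582.8, 260.0, 106.4] iou 0.977
lin [-0.0038 -0.0029  0.3081] turn [ 0.0002 -0.001   0.017 ] rows>= 1.5
```

View pics/w4.png

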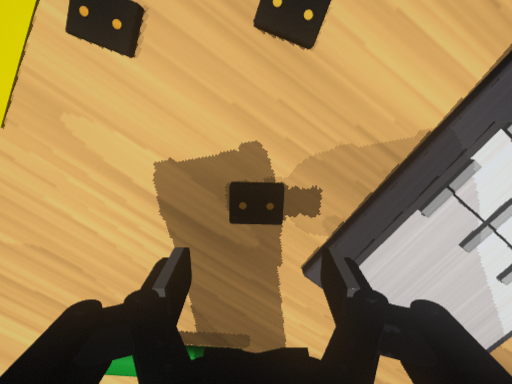

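arm_command:
  linear:
    - [-0.003, -0.002, 0.15]
    - [-0.003, -0.002, 0.28]
    - [-0.003, -0.002, 0.317]
    - [-0.003, -0.002, 0.317]
    - [-0.003, -0.002, 0.317]
    - [-0.003, -0.002, 0.317]
    - [-0.003, -0.002, 0.317]
    - [-0.003, -0.002, 0.317]
  turn:
    - [0, 0, 0]
    - [0, 0, 0]
    - [0, 0, 0]
    - [0, 0, 0]
    - [0, 0, 0]
    - [0, 0, 0]
    - [0, 0, 0]
    - [0, 0, 0]
  claw: [0.2, 0.2, 0.2, 0.3, 0.6, 0.6, 0.6, 0.6]
  force: 30

```text
clock: 8.18
eef_pos: [455.7, 199.5, 173.2]
tool_rot: [0.954, 0.3, 0.001, -0.0]
force: [-0.7, -0.2, 8.1]
gripper_width: 43.1
grip_force: 31.3
```

Run:
```python
from h import *
delta([550.2,67.3,114],-3.7)
```

```text
lin [ 0.0071  0.542  -0.3179] turn [ 0.0019 -0.0023 -0.8566] rows>= 4.8
```

arm_command:
  linear:
    - [0, 0, -0.2]
    - [0, 0.1, -0.32]
    - [0.002, 0.25, -0.32]
    - [0.005, 0.4, -0.32]
    - [0.007, 0.542, -0.318]
    - [0.007, 0.542, -0.318]
    - [0.007, 0.542, -0.318]
    - [0.007, 0.542, -0.318]
  turn:
    - [0, 0, 0]
    - [0, 0, -0.17]
    - [0, 0, -0.34]
    - [0, 0, -0.51]
    - [0, 0, -0.68]
    - [0, 0, -0.857]
    - [0, 0, -0.857]
    - [0, 0, -0.857]
  claw: [0.6, 0.6, 0.6, 0.6, 0.6, 0.6, 0.6, 0.6]

```text
clock: 9.18
eef_pos: [549.4, 67.5, 267.4]
tool_rot: [0.73, 0.683, 0.0, 0.0]
force: [-0.8, 0.8, -0.2]
gripper_width: 43.2
grip_force: 31.0
```

Run:
```python
from h import *
print(env.read_state()["q"].round(2))
c=cam("wrist"); 
cv2.imwrite("pics/w5.png",cv2.resize(c["frame"][:,:,::-1],(800,600),interpolation=cv2.INTER_CUBIC))
a=np.radians(-3.72);M=np.array([[np.cos(a),-np.sin(a)],[np.sin(a),np.cos(a)]])
for s in (131.3,):
  for y in (72,24,-24,-72):
    P=np.array([[678.04,10.89]])+np.array([[-s+25,y],[-s,y],[-s-25,y]])@M.T
    print(y,(proj(c,np.c_[P,[30]*3])*1.5625).round().tolist())
```

```text
[ 0.29  0.54 -0.67  1.93  0.45  0.83 -0.7 ]
72 [[456.0, 285.0], [402.0, 285.0], [348.0, 285.0]]
24 [[452.0, 378.0], [402.0, 378.0], [352.0, 378.0]]
-24 [[449.0, 459.0], [402.0, 459.0], [355.0, 460.0]]
-72 [[446.0, 531.0], [402.0, 531.0], [358.0, 531.0]]
```

View pics/w5.png

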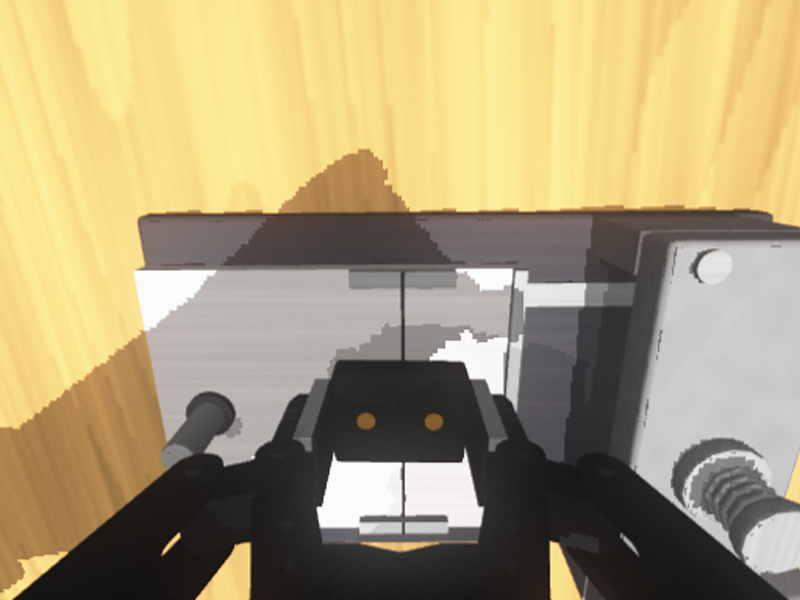

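Run:
```python
from h import *
c=cam("wrist"); g=cv2.cvtColor(c["frame"],cv2.COLOR_RGB2GRAY)
a=np.radians(-3.72);M=np.array([[np.cos(a),-np.sin(a)],[np.sin(a),np.cos(a)]])
print("top",g[166:192,240].tolist()); print("bot",g[320:350,240].tolist())
for n,y,z in (("r0 outer top",76,30),("r0 inner top",68,30),("r0 inner bot",68,25),("r3 outer top",-76,30),("r3 inner top",-68,30),("r3 inner bot",-68,25),("r3 outerbot",-76,25),("plate+",76,25),("plate-",-76,25),("base+",100,14)):
    P=np.array([[678.04,10.89]])+np.array([[-131.3-12,y]])@M.T; print(n,proj(c,np.c_[P,[z]]).round(1))
```

```text
top [61, 63, 58, 82, 105, 102, 92, 86, 121, 138, 136, 136, 136, 138, 140, 139, 134, 131, 149, 172, 179, 182, 183, 181, 185, 189]
bot [251, 251, 251, 251, 251, 251, 251, 251, 251, 223, 132, 100, 99, 100, 173, 221, 212, 206, 208, 204, 197, 165, 113, 95, 96, 95, 109, 190, 211, 180]
r0 outer top [[240.9 177.4]]
r0 inner top [[241. 188.]]
r0 inner bot [[241.3 186.1]]
r3 outer top [[243.8 343.7]]
r3 inner top [[243.6 336.5]]
r3 inner bot [[243.9 332.2]]
r3 outerbot [[244.  339.3]]
plate+ [[241.2 175.7]]
plate- [[244.  339.3]]
base+ [[241.3 140.9]]
```

Run:
```python
from h import *
c=cam("wrist"); p,r=tool(); print(p.round(1)); g=cv2.cvtColor(c["frame"],cv2.COLOR_RGB2GRAY)
u=256; print("far",g[226:238,u].tolist(),"near",g[270:305,u].tolist())
for dy,dz in ((17,12),(17,0),(-17,12),(-17,0)):
    P=p+np.array([-0.065*-dy,dy,0]); P[2]=p[2]-173.2+dz; print(dy,dz,proj(c,P).round(1))
m=masks("blank0","wrist")
for k,mm in m: print(k,boxfit(c,mm,[p[0],p[1],-3.7],p[2]-173.2))
```

```text
[549.5  67.7 267.3]
far [115, 114, 111, 111, 77, 44, 37, 37, 38, 39, 38, 37] near [41, 42, 41, 41, 43, 43, 42, 43, 45, 46, 48, 47, 46, 50, 49, 48, 51, 51, 50, 52, 53, 53, 54, 56, 56, 79, 221, 241, 244, 212, 177, 177, 179, 178, 177]
17 12 [[257.1 237.9]]
17 0 [[257.  227.7]]
-17 12 [[257.1 296.5]]
-17 0 [[256.9 282.9]]
0.74 (array([549.4,  67.7,  -3.7]), np.float64(0.905))
```

arm_command:
  linear:
    - [0.008, 0.002, 0.1]
    - [0.008, 0.002, 0.18]
    - [0.008, 0.002, 0.215]
    - [0.008, 0.002, 0.225]
    - [0.008, 0.002, 0.225]
  turn:
    - [0, 0, 0]
    - [0, 0, 0]
    - [0, 0, 0]
    - [0, 0, 0]
    - [0, 0, 0]
  claw: [0.6, 0.6, 0.6, 0.6, 0.6]

```text
clock: 10.0
eef_pos: [550.7, 69.5, 200.1]
tool_rot: [0.729, 0.684, 0.0, 0.0]
force: [0.3, 0.0, 0.5]
gripper_width: 43.5
grip_force: 31.0
```

arm_command:
  linear:
    - [0.001, 0, 0.006]
    - [0.001, 0, 0.006]
    - [0.001, 0, 0.006]
    - [0.001, 0, 0.006]
    - [0, 0, -0.1]
    - [0, 0, -0.23]
  turn:
    - [0, 0, 0]
    - [0, 0, 0]
    - [0, 0, 0]
    - [0, 0, 0]
    - [0, 0, 0]
    - [0, 0, 0]
  claw: [0.6, 0.4, 0.3, 0.3, 0.3, 0.2]

```text
clock: 10.75
eef_pos: [550.1, 69.2, 268.7]
tool_rot: [0.729, 0.684, -0.001, -0.001]
force: [0.5, -0.4, 0.5]
gripper_width: 68.5
grip_force: 0.0
```

Run:
```python
from h import *
c=cam("wrist"); b=blanks(c=c,z=25)
cv2.imwrite("pics/w6.png",cv2.resize(c["frame"][150:,120:440][:,:,::-1],None,fx=2.5,fy=2.5,interpolation=cv2.INTER_CUBIC))
delta([582.8,260,110],106.4)
```

```text
wrist 0.89 [550.3, 69.1, 174.7] iou 0.924
lin [0.6383 0.0618 0.0267] turn [ 0.0046 -0.0051  1.1654] rows>= 6.5
```

View pics/w6.png

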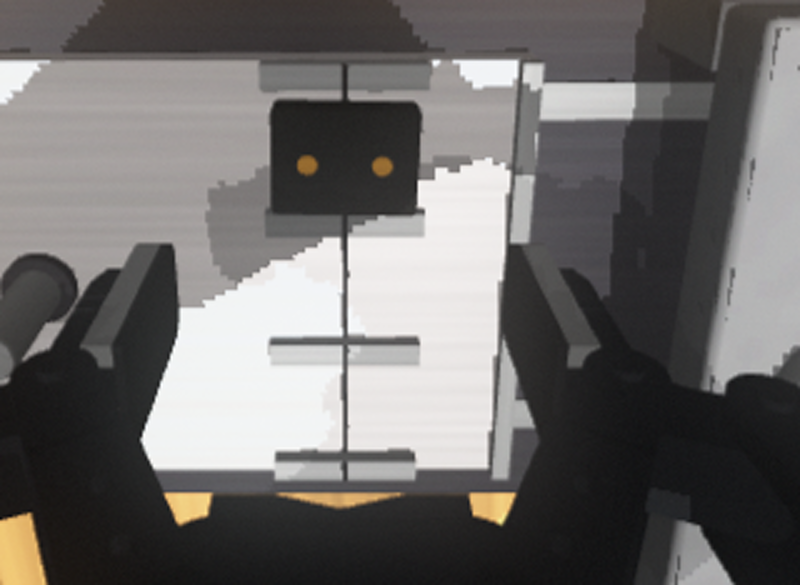

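The first blank lies flat between its ribs, at (345,157) in the crop. Next is the blank at (583,260).

arm_command:
  linear:
    - [0.1, 0.01, 0]
    - [0.25, 0.02, 0]
    - [0.4, 0.04, 0]
    - [0.55, 0.06, 0]
    - [0.638, 0.062, 0.02]
    - [0.638, 0.062, 0.027]
    - [0.638, 0.062, 0.027]
  turn:
    - [0, 0, 0.17]
    - [0, 0, 0.34]
    - [0, 0, 0.51]
    - [0, 0, 0.68]
    - [0, 0, 0.85]
    - [0, 0, 1]
    - [0, 0, 1]
  claw: [0.2, 0.2, 0.2, 0.2, 0.2, 0.2, 0.2]

```text
clock: 11.72
eef_pos: [580.8, 259.4, 259.5]
tool_rot: [0.973, 0.229, -0.001, 0.001]
force: [0.3, -0.4, 0.3]
gripper_width: 68.3
grip_force: 0.0
```

Run:
```python
from h import *
print(env.read_state()["q"].round(2))
c=cam("wrist"); b=blanks(c=c)
delta([582.8,260,19],106.4)
```

```text
[-0.22  0.61 -0.41  1.74  0.31  0.85 -1.88]
wrist 0.93 [582.3, 259.8, 103.1] iou 0.92
wrist 0.77 [503.6, 361.1, 105.8] iou 0.896
wrist 0.51 [550.8, 36.1, 71.3] iou 0.061
lin [ 0.0068 -0.002   0.2875] turn [0.0006 0.0007 0.168 ] rows>= 1.4
```

arm_command:
  linear:
    - [0.006, -0.002, 0.1]
    - [0.006, -0.002, 0.24]
    - [0.006, -0.002, 0.285]
    - [0.006, -0.002, 0.285]
    - [0.006, -0.002, 0.285]
    - [0.006, -0.002, 0.285]
    - [0.006, -0.002, 0.285]
  turn:
    - [0, 0, 0.155]
    - [0, 0, 0.155]
    - [0, 0, 0.155]
    - [0, 0, 0.155]
    - [0, 0, 0.155]
    - [0, 0, 0.155]
    - [0, 0, 0.155]
  claw: [0.2, 0.2, 0.2, 0.6, 0.6, 0.6, 0.6]

```text
clock: 12.7
eef_pos: [583.0, 260.6, 175.8]
tool_rot: [0.989, 0.148, 0.001, -0.0]
force: [0.7, -0.0, 4.1]
gripper_width: 42.8
grip_force: 31.0
```

Run:
```python
from h import *
delta([547.1,21.8,114],-3.7)
```

```text
lin [-0.347   0.726  -0.3103] turn [ 7.0000e-04 -1.3000e-03 -1.1546e+00] rows>= 6.5
```

arm_command:
  linear:
    - [0, 0, -0.15]
    - [0, 0.05, -0.31]
    - [-0.07, 0.18, -0.31]
    - [-0.15, 0.33, -0.31]
    - [-0.24, 0.5, -0.31]
    - [-0.31, 0.65, -0.31]
    - [-0.347, 0.726, -0.31]
    - [-0.347, 0.726, -0.31]
  turn:
    - [0, 0, 0]
    - [0, 0, -0.17]
    - [0, 0, -0.34]
    - [0, 0, -0.51]
    - [0, 0, -0.68]
    - [0, 0, -0.85]
    - [0, 0, -1]
    - [0, 0, -1]
  claw: [0.6, 0.6, 0.6, 0.6, 0.6, 0.6, 0.6, 0.6]

```text
clock: 13.7
eef_pos: [546.7, 19.0, 267.9]
tool_rot: [0.784, 0.621, -0.0, 0.0]
force: [0.8, 1.2, 0.3]
gripper_width: 42.6
grip_force: 30.8
```

Run:
```python
from h import *
delta([547.1,21.8,201.5-154.7],-3.7)
```

```text
lin [ 0.0096 -0.0009  0.2214] turn [-1.000e-04  1.100e-03 -1.596e-01] rows>= 1.1
```

arm_command:
  linear:
    - [0.0095, -0.001, 0.05]
    - [0.0095, -0.001, 0.15]
    - [0.0095, -0.001, 0.21]
    - [0.0095, -0.001, 0.22]
    - [0.0095, -0.001, 0.222]
  turn:
    - [0, 0, -0.16]
    - [0, 0, -0.16]
    - [0, 0, -0.16]
    - [0, 0, -0.16]
    - [0, 0, -0.16]
  claw: [0.6, 0.6, 0.6, 0.6, 0.6]

```text
clock: 14.32
eef_pos: [547.4, 25.4, 201.6]
tool_rot: [0.728, 0.686, 0.0, 0.0]
force: [0.3, -0.4, 0.4]
gripper_width: 42.9
grip_force: 33.0
```

arm_command:
  linear:
    - [-0.012, 0, 0]
    - [-0.012, 0, 0]
    - [-0.012, 0, 0]
  turn:
    - [0, 0, 0]
    - [0, 0, 0]
    - [0, 0, 0]
  claw: [0.6, 0.6, 0.6]

```text
clock: 14.7
eef_pos: [547.1, 20.9, 201.7]
tool_rot: [0.728, 0.686, 0.0, 0.0]
force: [-0.6, 0.0, -0.4]
gripper_width: 43.0
grip_force: 33.0
```

arm_command:
  linear:
    - [0.003, 0, 0.003]
    - [0.003, 0, 0.003]
    - [0.003, 0, 0.003]
    - [0.003, 0, 0.003]
    - [0.003, 0, -0.1]
    - [0.003, 0, -0.23]
    - [0.003, 0, -0.23]
  turn:
    - [0, 0, 0]
    - [0, 0, 0]
    - [0, 0, 0]
    - [0, 0, 0]
    - [0, 0, 0]
    - [0, 0, 0]
    - [0, 0, 0]
  claw: [0.6, 0.4, 0.3, 0.3, 0.3, 0.2, 0.2]

```text
clock: 15.58
eef_pos: [548.2, 22.3, 273.0]
tool_rot: [0.728, 0.686, 0.002, 0.002]
force: [-0.1, -0.6, -0.4]
gripper_width: 68.2
grip_force: 0.0
```

Run:
```python
from h import *
c=cam("wrist"); b=blanks(c=c,z=25)
blanks("side")
delta([504.3,361.5,110],105.6)
```

```text
wrist 0.96 [550.6, 69.9, 174.5] iou 0.946
wrist 0.8 [546.5, 20.8, 176.5] iou 0.931
side 0.67 [508.5, 358.9, 107.8] iou 0.821
side 0.62 [563.6, 45.7, 179.0] iou 0.82
side 0.48 [561.4, -7.3, 179.2] iou 0.69
lin [ 1.1226 -0.2074  0.0152] turn [-0.0012  0.0014  1.1837] rows>= 6.6
```

arm_command:
  linear:
    - [0.15, -0.03, 0]
    - [0.33, -0.06, 0]
    - [0.52, -0.1, 0]
    - [0.7, -0.13, 0]
    - [0.88, -0.16, 0]
    - [1.0, -0.2, 0.01]
    - [1.0, -0.207, 0.015]
    - [1.0, -0.207, 0.015]
    - [1.0, -0.207, 0.015]
  turn:
    - [0, 0, 0.17]
    - [0, 0, 0.34]
    - [0, 0, 0.51]
    - [0, 0, 0.68]
    - [0, 0, 0.85]
    - [0, 0, 1]
    - [0, 0, 1]
    - [0, 0, 1]
    - [0, 0, 1]
  claw: [0.2, 0.2, 0.2, 0.2, 0.2, 0.2, 0.2, 0.2, 0.2]

```text
clock: 16.9
eef_pos: [503.4, 323.2, 265.2]
tool_rot: [0.973, 0.229, -0.0, 0.001]
force: [-0.2, 0.2, -0.2]
gripper_width: 68.3
grip_force: 0.0
```

Run:
```python
from h import *
print(env.read_state()["q"].round(2))
c=cam("wrist"); b=blanks(c=c)
delta([504.3,361.5,19],105.6)
```

```text
[-0.34  0.56 -0.45  1.83  0.32  0.82 -2.05]
wrist 0.92 [505.3, 360.1, 105.1] iou 0.901
lin [ 0.059  -0.1122  0.3063] turn [0.0006 0.0003 0.1819] rows>= 1.6
```

arm_command:
  linear:
    - [0.06, -0.109, 0.02]
    - [0.06, -0.109, 0.12]
    - [0.06, -0.109, 0.26]
    - [0.06, -0.109, 0.303]
    - [0.06, -0.109, 0.303]
    - [0.06, -0.109, 0.303]
    - [0.06, -0.109, 0.303]
    - [0.06, -0.109, 0.303]
  turn:
    - [0, 0, 0.175]
    - [0, 0, 0.175]
    - [0, 0, 0.175]
    - [0, 0, 0.175]
    - [0, 0, 0.175]
    - [0, 0, 0.175]
    - [0, 0, 0.175]
    - [0, 0, 0.175]
  claw: [0.2, 0.2, 0.2, 0.2, 0.6, 0.6, 0.6, 0.6]

```text
clock: 18.0
eef_pos: [504.5, 362.5, 175.9]
tool_rot: [0.99, 0.14, 0.001, -0.0]
force: [-1.4, -0.7, 4.6]
gripper_width: 42.8
grip_force: 30.9
```

Run:
```python
from h import *
delta([543.9,-26.2,114],-3.7)
```

```text
lin [-0.2331  1.2811 -0.3103] turn [ 5.0000e-04 -1.6000e-03 -1.1698e+00] rows>= 6.6
```

arm_command:
  linear:
    - [0, 0, -0.15]
    - [-0.02, 0.12, -0.31]
    - [-0.05, 0.28, -0.31]
    - [-0.08, 0.45, -0.31]
    - [-0.11, 0.62, -0.31]
    - [-0.15, 0.8, -0.31]
    - [-0.18, 0.95, -0.31]
    - [-0.19, 1.0, -0.31]
    - [-0.19, 1.0, -0.31]
    - [-0.19, 1.0, -0.31]
  turn:
    - [0, 0, 0]
    - [0, 0, -0.15]
    - [0, 0, -0.3]
    - [0, 0, -0.45]
    - [0, 0, -0.6]
    - [0, 0, -0.75]
    - [0, 0, -0.9]
    - [0, 0, -1]
    - [0, 0, -1]
    - [0, 0, -1]
  claw: [0.6, 0.6, 0.6, 0.6, 0.6, 0.6, 0.6, 0.6, 0.6, 0.6]

```text
clock: 19.25
eef_pos: [532.7, 59.5, 268.2]
tool_rot: [0.788, 0.616, 0.0, -0.0]
force: [0.7, 1.1, -0.1]
gripper_width: 42.7
grip_force: 30.9
```

Run:
```python
from h import *
delta([543.9,-26.2,231.5-154.7],-3.7)
```

```text
lin [-0.2683  0.1051  0.1222] turn [ 0.0004 -0.0008 -0.1703] rows>= 1.5
```

arm_command:
  linear:
    - [-0.14, 0.05, 0]
    - [-0.268, 0.105, 0.04]
    - [-0.268, 0.105, 0.12]
    - [-0.268, 0.105, 0.12]
    - [-0.268, 0.105, 0.12]
    - [-0.268, 0.105, 0.12]
  turn:
    - [0, 0, -0.17]
    - [0, 0, -0.17]
    - [0, 0, -0.17]
    - [0, 0, -0.17]
    - [0, 0, -0.17]
    - [0, 0, -0.17]
  claw: [0.6, 0.6, 0.6, 0.6, 0.6, 0.6]

```text
clock: 20.0
eef_pos: [544.4, -26.1, 232.9]
tool_rot: [0.729, 0.685, 0.001, 0.0]
force: [-0.5, -1.0, -0.2]
gripper_width: 43.4
grip_force: 30.9
```

Run:
```python
from h import *
delta([543.9,-26.0,201.5-154.7],-3.7)
```

```text
lin [ 0.     -0.0019  0.1048] turn [ 0.0015 -0.0003  0.0019] rows>= 0.5
```

arm_command:
  linear:
    - [0, -0.002, 0.06]
    - [0, -0.002, 0.1]
    - [0, -0.002, 0.105]
    - [0, -0.002, 0.108]
    - [0, -0.002, 0.108]
    - [0, -0.002, 0.108]
    - [0, -0.002, 0.108]
    - [0, -0.002, 0]
    - [0, -0.002, -0.13]
    - [0, -0.002, -0.13]
  turn:
    - [0, 0, 0]
    - [0, 0, 0]
    - [0, 0, 0]
    - [0, 0, 0]
    - [0, 0, 0]
    - [0, 0, 0]
    - [0, 0, 0]
    - [0, 0, 0]
    - [0, 0, 0]
    - [0, 0, 0]
  claw: [0.6, 0.6, 0.6, 0.6, 0.4, 0.3, 0.3, 0.3, 0.2, 0.2]

```text
clock: 21.25
eef_pos: [544.6, -27.0, 273.4]
tool_rot: [0.73, 0.684, 0.002, 0.002]
force: [0.2, 0.1, -0.4]
gripper_width: 68.1
grip_force: 0.0
```

Run:
```python
from h import *
c=cam("wrist"); b=blanks(c=c,z=25)
cv2.imwrite("pics/w7.png",cv2.resize(c["frame"][60:,100:440][:,:,::-1],None,fx=1.8,fy=1.8,interpolation=cv2.INTER_CUBIC))
```

```text
wrist 0.98 [543.5, -27.0, 178.6] iou 0.95
wrist 0.69 [547.9, 22.0, 175.9] iou 0.949
wrist 0.58 [551.3, 68.7, 174.2] iou 0.927
```

View pics/w7.png

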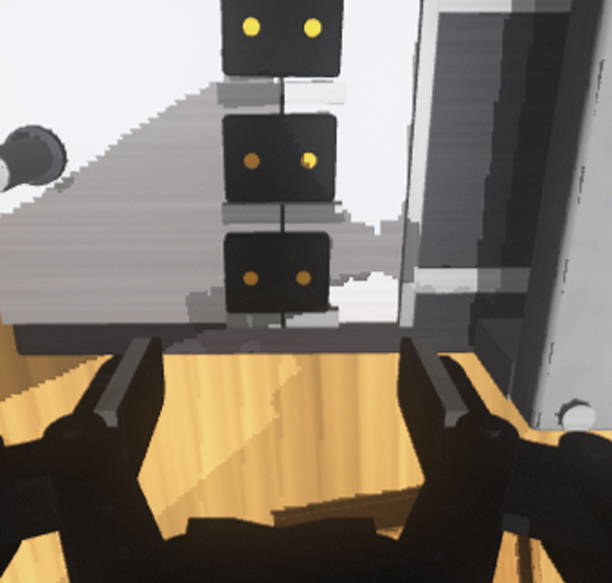

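Run:
```python
from h import *
c=cam("wrist"); print([(round(k,2),ray(c,uv,50)[0,:2].round(1).tolist()) for k,uv in pts("handle","wrist")])
delta([447.5,28.4,120],-3.7); delta([447.5,28.4,50],-3.7)
```

```text
[(0.67, [450.8, 28.8])]
lin [ 0.1655 -0.3292 -0.0158] turn [-0.0019  0.0002  0.0003] rows>= 1.8
lin [ 0.1656 -0.3287  0.2175] turn [-0.0019  0.0002  0.0003] rows>= 2.1
```

arm_command:
  linear:
    - [0.06, -0.14, -0.02]
    - [0.14, -0.27, -0.02]
    - [0.166, -0.325, -0.02]
    - [0.166, -0.325, 0.05]
    - [0.166, -0.325, 0.17]
    - [0.166, -0.325, 0.217]
    - [0.166, -0.325, 0.217]
    - [0.166, -0.325, 0.217]
    - [0.166, -0.325, 0.217]
    - [0.166, -0.325, 0.217]
  turn:
    - [0, 0, 0]
    - [0, 0, 0]
    - [0, 0, 0]
    - [0, 0, 0]
    - [0, 0, 0]
    - [0, 0, 0]
    - [0, 0, 0]
    - [0, 0, 0]
    - [0, 0, 0]
    - [0, 0, 0]
  claw: [0.2, 0.2, 0.2, 0.2, 0.2, 0.2, 0.4, 0.7, 1, 1]
  force: 40

```text
clock: 22.7
eef_pos: [449.8, 28.7, 206.7]
tool_rot: [0.73, 0.684, 0.001, 0.001]
force: [-1.1, -0.1, 6.2]
gripper_width: 14.9
grip_force: 38.9
```

arm_command:
  linear:
    - [0, 0.015, -0.004]
    - [0, 0.055, -0.004]
    - [0, 0.11, -0.004]
    - [0, 0.165, -0.004]
    - [0, 0.22, -0.004]
    - [0, 0.275, -0.004]
    - [0, 0.33, -0.004]
    - [0, 0.38, -0.004]
    - [0, 0.415, -0.004]
    - [0, 0.43, -0.004]
  turn:
    - [0, 0, 0]
    - [0, 0, 0]
    - [0, 0, 0]
    - [0, 0, 0]
    - [0, 0, 0]
    - [0, 0, 0]
    - [0, 0, 0]
    - [0, 0, 0]
    - [0, 0, 0]
    - [0, 0, 0]
  claw: [1, 1, 1, 1, 1, 1, 1, 1, 1, 1]

```text
clock: 23.95
eef_pos: [577.9, 20.9, 206.8]
tool_rot: [0.729, 0.684, -0.001, -0.001]
force: [-11.8, 4.3, 6.7]
gripper_width: 14.9
grip_force: 41.3
```

arm_command:
  linear:
    - [0, 0.008, 0]
    - [0, 0.012, 0]
    - [0, 0.012, 0]
  turn:
    - [0, 0, 0]
    - [0, 0, 0]
    - [0, 0, 0]
  claw: [1, 1, 1]

```text
clock: 24.32
eef_pos: [578.8, 21.1, 206.8]
tool_rot: [0.729, 0.685, -0.003, -0.002]
force: [-14.0, 3.7, 8.9]
gripper_width: 14.7
grip_force: 41.6
```

arm_command:
  linear:
    - [0, -0.007, 0]
    - [0, -0.007, 0]
    - [0, -0.007, 0]
    - [0, -0.007, 0]
    - [0, -0.007, 0]
    - [0, -0.007, -0.1]
    - [0, -0.007, -0.26]
    - [0, -0.05, -0.3]
  turn:
    - [0, 0, 0]
    - [0, 0, 0]
    - [0, 0, 0]
    - [0, 0, 0]
    - [0, 0, 0]
    - [0, 0, 0]
    - [0, 0, 0]
    - [0, 0, 0]
  claw: [1, 0.6, 0.45, 0.45, 0.45, 0.45, 0.45, 0.3]

```text
clock: 25.32
eef_pos: [568.1, 21.5, 300.1]
tool_rot: [0.73, 0.684, 0.002, 0.002]
force: [-1.1, 0.5, -0.2]
gripper_width: 59.7
grip_force: 0.0
```

Run:
```python
from h import *
a,b=cam("side"),cam("scene")
I=np.hstack([cv2.resize(a["frame"][130:290,150:350],(400,320),interpolation=cv2.INTER_CUBIC),cv2.resize(b["frame"][130:290,200:400],(400,320),interpolation=cv2.INTER_CUBIC)])
cv2.imwrite("pics/s8.png",I[:,:,::-1]); 
for n in ("side","scene"): 
    print(n,[(round(k,2),uv.round().tolist()) for k,uv in pts("blank0",n)],[(round(k,2),ray(a if n=="side" else b,uv,50)[0,:2].round(1).tolist()) for k,uv in pts("handle",n)])
delta([430,-245,260],-8.5)
```

```text
side [(0.61, [231.0, 190.0]), (0.5, [221.0, 199.0]), (0.44, [213.0, 207.0])] [(0.86, [573.1, 22.2])]
scene [(0.58, [229.0, 239.0]), (0.54, [248.0, 240.0]), (0.53, [267.0, 241.0])] [(0.74, [587.3, 22.6])]
lin [-0.9135 -0.3975 -0.3956] turn [-0.0018  0.0004  0.0802] rows>= 5.1
```

View pics/s8.png

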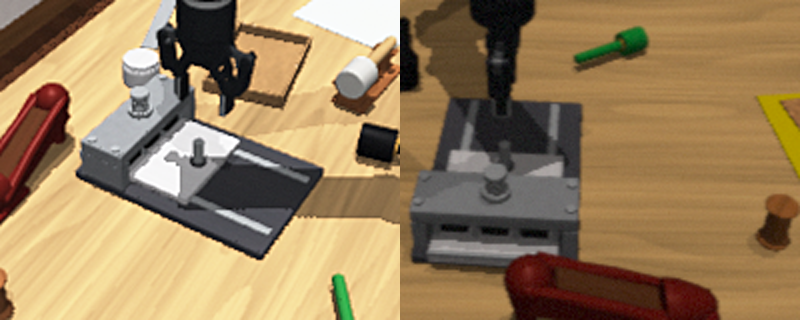

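The carriage is home, and the three dark blanks show under the beam at scene-crop (455,228), (495,231) and (532,234). Now the mallet.

arm_command:
  linear:
    - [-0.1, -0.05, -0.1]
    - [-0.28, -0.12, -0.2]
    - [-0.46, -0.2, -0.26]
    - [-0.64, -0.28, -0.26]
    - [-0.82, -0.36, -0.26]
    - [-0.98, -0.4, -0.26]
    - [-0.98, -0.41, -0.26]
    - [-0.98, -0.41, -0.26]
    - [-0.98, -0.41, -0.26]
  turn:
    - [0, 0, 0]
    - [0, 0, 0]
    - [0, 0, 0.04]
    - [0, 0, 0.08]
    - [0, 0, 0.08]
    - [0, 0, 0.08]
    - [0, 0, 0.08]
    - [0, 0, 0.08]
    - [0, 0, 0.08]
  claw: [0.3, 0.3, 0.3, 0.3, 0.3, 0.3, 0.3, 0.3, 0.3]

```text
clock: 26.75
eef_pos: [425.8, -262.9, 374.7]
tool_rot: [0.757, 0.654, 0.0, -0.0]
force: [-0.0, 1.6, -0.4]
gripper_width: 60.1
grip_force: 0.0
```

Run:
```python
from h import *
c=cam("wrist"); print(tool()[0].round(1),c["V"].round(3).tolist())
cv2.imwrite("pics/w9.png",cv2.resize(c["frame"][:,:,::-1],(800,600),interpolation=cv2.INTER_CUBIC))
for t,z in (("mallet",50),("rest",0)): print(t,[(round(k,2),uv.round(1).tolist(),ray(c,uv,z)[0,:2].round(1).tolist()) for k,uv in pts(t,"wrist")])
for k,m in masks("mallet","wrist"): print(k,rect(c,m,50))
```

```text
[ 425.8 -263.   374.8] [[0.989, -0.145, 0.001, -458.814], [0.138, 0.939, -0.315, 219.053], [0.045, 0.312, 0.949, -289.335], [0.0, 0.0, 0.0, 1.0]]
mallet [(0.74, [150.2, 238.3], [300.7, -309.4]), (0.59, [264.7, 212.8], [429.8, -297.9]), (0.58, [139.2, 90.0], [330.0, -158.2])]
rest [(0.85, [264.9, 198.0], [431.5, -298.2])]
0.93 ((299.9308166503906, -306.7758483886719), (37.77692794799805, 90.82527160644531), 3.358255624771118)
0.68 ((428.1838073730469, -318.97735595703125), (175.0577392578125, 51.79812240600586), 83.0106201171875)
0.57 ((313.68768310546875, -155.1895751953125), (161.5128631591797, 48.50638961791992), 6.169606685638428)
```

View pics/w9.png

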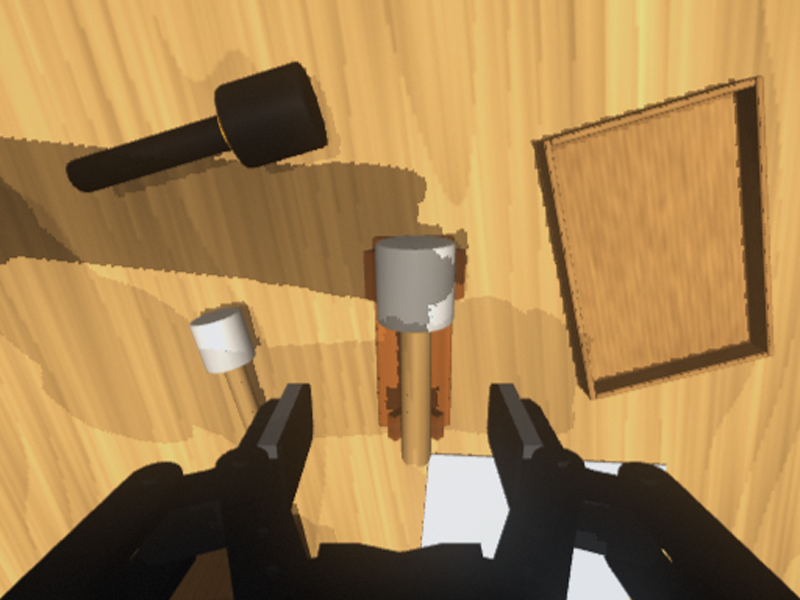

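Run:
```python
from h import *
c=cam("wrist")
h=ray(c,(266.2,296),55)[0]; b=ray(c,(266.2,211),76)[0]; t=ray(c,(266,152.5),76)[0]; d=ray(c,(266,159),76)[0]
print(h.round(1),b.round(1),t.round(1),d.round(1)); 
a=np.degrees(np.arctan2(*(b-h)[[1,0]])); u=np.array([np.cos(np.radians(a)),np.sin(np.radians(a)),0]); print(a,h+100*u,b-12*u,t-66*u,d-66*u)
print("side L,R", ray(c,(241,180),50),ray(c,(291,180),50))
```

```text
[ 417.2 -400.2   55. ] [ 431.9 -286.9   76. ] [ 439.4 -230.1   76. ] [ 438.6 -236.1   76. ]
82.61950777197742 [ 430.02799509 -301.00589505   55.        ] [ 430.3139407  -298.79835134   76.        ] [ 430.91890144 -295.57873523   76.        ] [ 430.1078738  -301.52865536   76.        ]
side L,R [[ 410.27237819 -259.19657554   50.        ]] [[ 461.37781146 -266.7554582    50.        ]]
```

Run:
```python
from h import *
delta([429.3,-308,110],-7.5);delta([429.3,-308,50],-7.5)
```

```text
lin [-0.1441  0.0342  0.3677] turn [ 0.0001 -0.     -0.015 ] rows>= 1.9
lin [-0.1441  0.0341  0.5677] turn [ 0.0001 -0.     -0.015 ] rows>= 2.8
```

arm_command:
  linear:
    - [-0.1, 0.03, 0]
    - [-0.144, 0.034, 0.15]
    - [-0.144, 0.034, 0.33]
    - [-0.144, 0.034, 0.48]
    - [-0.144, 0.034, 0.56]
    - [-0.144, 0.034, 0.56]
    - [-0.144, 0.034, 0.56]
  turn:
    - [0, 0, -0.015]
    - [0, 0, -0.015]
    - [0, 0, -0.015]
    - [0, 0, -0.015]
    - [0, 0, -0.015]
    - [0, 0, -0.015]
    - [0, 0, -0.015]
  claw: [0.3, 0.3, 0.3, 0.3, 0.3, 0.3, 0.3]

```text
clock: 27.88
eef_pos: [429.5, -308.6, 208.0]
tool_rot: [0.752, 0.659, 0.0, 0.001]
force: [-0.1, -0.3, 0.3]
gripper_width: 59.9
grip_force: 0.0
```

arm_command:
  linear:
    - [0, 0, 0.005]
    - [0, 0, 0.005]
    - [0, 0, 0.005]
    - [0, 0, 0.005]
    - [0, 0, 0.005]
    - [0, 0, 0.005]
  turn:
    - [0, 0, 0]
    - [0, 0, 0]
    - [0, 0, 0]
    - [0, 0, 0]
    - [0, 0, 0]
    - [0, 0, 0]
  claw: [0.5, 0.7, 1, 1, 1, 1]
  force: 30

```text
clock: 28.62
eef_pos: [429.5, -308.9, 206.4]
tool_rot: [0.752, 0.659, 0.0, 0.001]
force: [0.9, -0.5, 5.7]
gripper_width: 21.4
grip_force: 30.1
```

Run:
```python
from h import *
delta([672.4,-32.7,350-154.7],-7.5)
```

```text
lin [ 1.019   0.6821 -0.4782] turn [ 0.002   0.0009 -0.0013] rows>= 6.3
```

arm_command:
  linear:
    - [0, 0, 0]
    - [0, 0, 0]
    - [0, 0, -0.05]
    - [0, 0, -0.2]
    - [0, 0, -0.4]
    - [0, 0, -0.5]
    - [0, 0, -0.5]
  turn:
    - [0, 0, 0]
    - [0, 0, 0]
    - [0, 0, 0]
    - [0, 0, 0]
    - [0, 0, 0]
    - [0, 0, 0]
    - [0, 0, 0]
  claw: [1, 1, 1, 1, 1, 1, 1]
  force: 120

```text
clock: 29.5
eef_pos: [429.1, -308.6, 358.0]
tool_rot: [0.752, 0.659, 0.0, 0.002]
force: [-0.5, -0.9, -2.1]
gripper_width: 19.0
grip_force: 117.6
```

arm_command:
  linear:
    - [0.1, 0.07, 0]
    - [0.25, 0.17, 0]
    - [0.4, 0.27, 0]
    - [0.55, 0.375, 0]
    - [0.7, 0.475, 0]
    - [0.85, 0.58, 0]
    - [0.96, 0.66, 0]
    - [1.0, 0.682, 0]
    - [1.0, 0.682, 0]
    - [1.0, 0.682, 0]
  turn:
    - [0, 0, 0]
    - [0, 0, 0]
    - [0, 0, 0]
    - [0, 0, 0]
    - [0, 0, 0]
    - [0, 0, 0]
    - [0, 0, 0]
    - [0, 0, 0]
    - [0, 0, 0]
    - [0, 0, 0]
  claw: [1, 1, 1, 1, 1, 1, 1, 1, 1, 1]

```text
clock: 30.75
eef_pos: [670.3, -40.1, 354.6]
tool_rot: [0.753, 0.658, -0.001, -0.0]
force: [0.4, 0.6, -1.7]
gripper_width: 18.7
grip_force: 117.8
```

Run:
```python
from h import *
delta([672.4,-32.7,350-154.7],-7.5); print(tool()[0])
c=cam("wrist");a,b=cam("side"),cam("scene")
print([(round(k,2),ray(c,uv,113)[0,:2].round(1).tolist()) for k,uv in pts("pin_top","wrist")],[(round(k,2),uv.round().tolist()) for k,uv in pts("blank0","scene")],[(round(k,2),uv.round().tolist()) for k,uv in pts("blank0","side")])
I=np.vstack([np.hstack([cv2.resize(a["frame"][100:260,150:350],(400,320),interpolation=cv2.INTER_CUBIC),cv2.resize(b["frame"][150:310,170:370],(400,320),interpolation=cv2.INTER_CUBIC)]),cv2.resize(c["frame"],(370,278))[:, :].repeat(1,0) if 0 else np.hstack([cv2.resize(c["frame"],(373,280)),np.zeros((280,427,3),np.uint8)])])
cv2.imwrite("pics/s10.png",I[:,:,::-1])
```

```text
lin [0.0254 0.0036 0.0154] turn [-0.0018  0.0017 -0.0031] rows>= 0.1
[670.32881008 -40.09377468 354.62935831]
[] [(0.51, [266.0, 240.0]), (0.5, [249.0, 241.0]), (0.46, [228.0, 240.0])] [(0.5, [230.0, 190.0]), (0.35, [214.0, 209.0]), (0.35, [221.0, 202.0]), (0.35, [219.0, 169.0])]
```

View pics/s10.png

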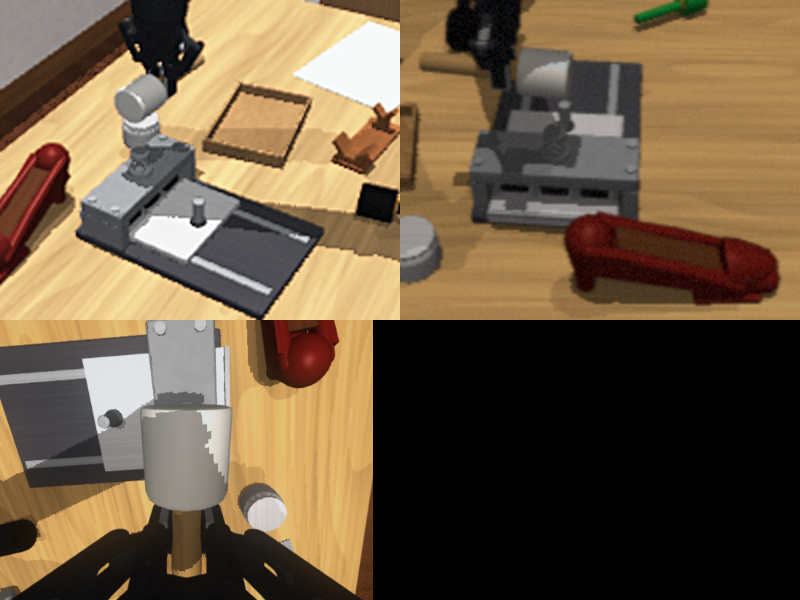

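The mallet is held level with its barrel above the pin, and the three blanks are still under the bridge at scene crop (512,188), (556,190) and (595,193). I'll line it up and strike.

arm_command:
  linear:
    - [0.02, 0.003, 0.03]
    - [0.025, 0.003, 0.03]
    - [0.025, 0.003, 0.03]
    - [0.025, 0.003, 0.03]
  turn:
    - [0, 0, 0]
    - [0, 0, 0]
    - [0, 0, 0]
    - [0, 0, 0]
  claw: [1, 1, 1, 1]

```text
clock: 31.55
eef_pos: [673.1, -30.9, 346.6]
tool_rot: [0.752, 0.659, 0.0, 0.0]
force: [0.8, -0.4, -2.2]
gripper_width: 18.8
grip_force: 117.8
```

arm_command:
  linear:
    - [0, 0, 0.08]
    - [0, 0, 0.23]
    - [0, 0, 0.23]
  turn:
    - [0, 0, 0]
    - [0, 0, 0]
    - [0, 0, 0]
  claw: [1, 1, 1]

```text
clock: 31.92
eef_pos: [672.7, -33.6, 275.8]
tool_rot: [0.753, 0.658, -0.002, 0.0]
force: [-4.4, -5.4, 6.4]
gripper_width: 18.8
grip_force: 125.5
```

Run:
```python
from h import *
a,b=cam("side"),cam("scene"); s=env.read_state(); print(s["eef_pos"],s["force"])
I=np.hstack([cv2.resize(a["frame"][110:220,170:280],(400,400),interpolation=cv2.INTER_CUBIC),cv2.resize(b["frame"][170:280,180:290],(400,400),interpolation=cv2.INTER_CUBIC)])
cv2.imwrite("pics/s11.png",I[:,:,::-1])
```

```text
[673.20081632 -33.01729834 277.78899327] [-2.64517077 -4.89921347  5.28503423]
```

View pics/s11.png

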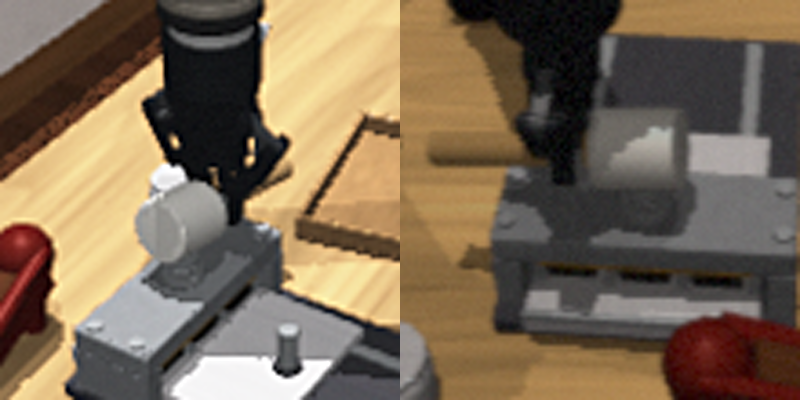

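Run:
```python
from h import *
b=cam("scene"); p,r=tool(); u=np.array([np.cos(np.radians(82.5)),np.sin(np.radians(82.5)),0])
print(p)
for z in (121,124,127,130,139):
    g=np.array([p[0],p[1],z]); out=[]
    for s in (-75,47):
        q=proj(b,g+s*u)[0]; out+=[((q-[180,170])*400/110).round().tolist()]
    print(z,out)
m=[m for k,m in masks("mallet","scene")]
for k in m:
    ys,xs=np.nonzero(k); 
    if 180<xs.mean()<290 and ys.mean()>170: print([(c,((np.nonzero(k[:,c])[0].min()-170)*400/110).round(),((np.nonzero(k[:,c])[0].max()-169)*400/110).round()) for c in range(xs.min(),xs.max(),6)])
```

```text
[673.28740402 -32.8650283  278.17097578]
121 [[55.0, 137.0], [244.0, 156.0]]
124 [[55.0, 133.0], [243.0, 152.0]]
127 [[54.0, 130.0], [243.0, 149.0]]
130 [[54.0, 126.0], [243.0, 145.0]]
139 [[52.0, 116.0], [243.0, 134.0]]Traceback (most recent call last):
  File "<stdin>", line 12, in <module>
    return umr_minimum(a, axis, None, out, keepdims, initial, where)
ValueError: zero-size array to reduction operation minimum which has no identity
```

The picture shows the handle at crop (70,148) lower than level. The mallet tilted about 7° in the grip, so the pin may not have reached its stop. I'll strike again nearer the neck, which gives a shorter lever.

arm_command:
  linear:
    - [0, 0, -0.1]
    - [0.02, 0, -0.2]
    - [0.045, 0, -0.24]
    - [0.045, 0, -0.24]
    - [0.045, 0, -0.24]
  turn:
    - [0, 0, 0]
    - [0, 0, 0]
    - [0, 0, 0]
    - [0, 0, 0]
    - [0, 0, 0]
  claw: [1, 1, 1, 1, 1]

```text
clock: 32.75
eef_pos: [674.4, -17.9, 348.0]
tool_rot: [0.752, 0.659, -0.001, -0.001]
force: [0.7, -0.1, -1.8]
gripper_width: 19.0
grip_force: 124.6
```

Run:
```python
from h import *
b=cam("scene"); d=cam("side"); p,r=tool(); u=np.array([np.cos(np.radians(82.5)),np.sin(np.radians(82.5)),0]); print(p.round(1),env.read_state()["force"].round(1))
I=np.hstack([cv2.resize(b["frame"][120:270,150:310],(427,400),interpolation=cv2.INTER_CUBIC),cv2.resize(d["frame"][70:220,150:290],(373,400),interpolation=cv2.INTER_CUBIC)]); cv2.imwrite("pics/s12.png",I[:,:,::-1])
for t in (-4,0,4,8):
    g=np.array([p[0],p[1],p[2]-156.4]); v=u*np.cos(np.radians(t))+[0,0,np.sin(np.radians(t))]
    print(t,[(proj(b,g+s*v)[0]-[150,120])*2.667//1 for s in (-91,-50,21,75)],[(proj(d,g+s*v)[0]-[150,70])*2.667//1+[427,0] for s in (-91,-50,21,75)])
```

```text
[674.5 -18.  348. ] [ 0.  -0.1 -2.2]
-4 [array([108., 163.]), array([157., 171.]), array([242., 183.]), array([308., 193.])] [array([679., 165.]), array([656., 182.]), array([615., 215.]), array([582., 241.])]
0 [array([109., 169.]), array([157., 174.]), array([242., 182.]), array([308., 188.])] [array([679., 170.]), array([657., 185.]), array([615., 213.]), array([581., 237.])]
4 [array([110., 175.]), array([158., 177.]), array([242., 180.]), array([308., 183.])] [array([679., 175.]), array([657., 188.]), array([615., 212.]), array([581., 232.])]
8 [array([112., 181.]), array([158., 181.]), array([242., 179.]), array([307., 178.])] [array([678., 180.]), array([656., 191.]), array([615., 211.]), array([581., 228.])]
```

View pics/s12.png

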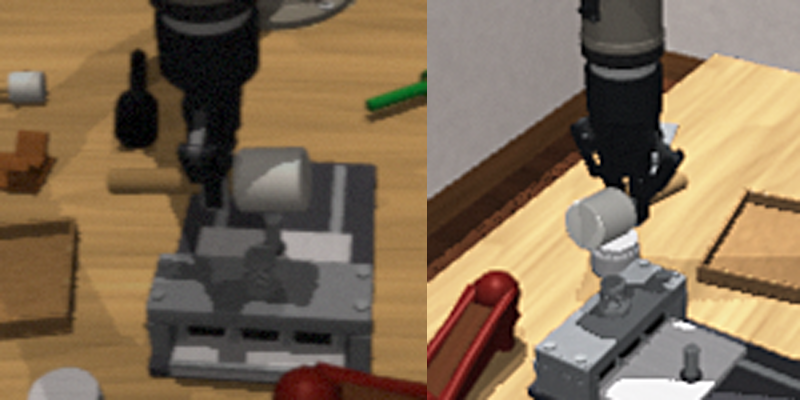

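arm_command:
  linear:
    - [0, 0, 0.09]
    - [0, 0, 0.26]
    - [0, 0, 0.265]
  turn:
    - [0, 0, 0]
    - [0, 0, 0]
    - [0, 0, 0]
  claw: [1, 1, 1]

```text
clock: 33.22
eef_pos: [675.0, -20.3, 268.4]
tool_rot: [0.753, 0.658, -0.002, 0.001]
force: [-1.7, -3.8, 5.8]
gripper_width: 18.7
grip_force: 145.3
```

Run:
```python
from h import *
b=cam("scene"); d=cam("side"); s=env.read_state(); print(s["eef_pos"].round(1),s["force"].round(1),s["torque"].round(2))
I=np.hstack([cv2.resize(b["frame"][170:280,180:290],(400,400),interpolation=cv2.INTER_CUBIC),cv2.resize(d["frame"][110:220,170:280],(400,400),interpolation=cv2.INTER_CUBIC)]); cv2.imwrite("pics/s13.png",I[:,:,::-1])
```

```text
[674.9 -19.6 269.4] [-2.2 -3.7  5.8] [-0.63  0.42  0.07]
```

View pics/s13.png

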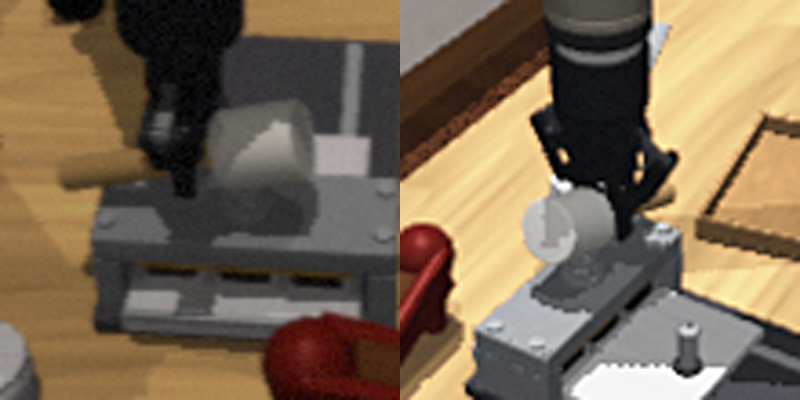

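arm_command:
  linear:
    - [0, 0, 0.012]
    - [0, 0, 0.012]
  turn:
    - [0, 0, 0]
    - [0, 0, 0]
  claw: [1, 1]

```text
clock: 33.58
eef_pos: [675.1, -19.2, 266.5]
tool_rot: [0.753, 0.658, -0.001, 0.001]
force: [-2.7, -2.4, 6.0]
gripper_width: 18.7
grip_force: 145.5
```

arm_command:
  linear:
    - [0, 0, -0.1]
    - [0, 0, -0.22]
    - [0, 0, -0.28]
    - [0, 0, -0.28]
    - [0, 0, -0.28]
  turn:
    - [0, 0, 0]
    - [0, 0, 0]
    - [0, 0, 0]
    - [0, 0, 0]
    - [0, 0, 0]
  claw: [1, 1, 1, 1, 1]

```text
clock: 34.2
eef_pos: [674.3, -17.8, 348.6]
tool_rot: [0.752, 0.659, -0.001, -0.001]
force: [-0.6, -0.4, -2.6]
gripper_width: 18.9
grip_force: 144.4
```

```bash
cat >> h.py <<'E'
def malletfit(x0,names=("scene","wrist","side"),near=None):
    "fit mallet grip-offset: origin xyz, yaw, tilt(up) to masks by silhouettes"
    D=[]
    for n in names:
        c=cam(n); best=None
        for k,m in masks("mallet",n):
            ys,xs=np.nonzero(m)
            if len(xs)<30: continue
            d=np.hypot(*(np.array([xs.mean(),ys.mean()])-proj(c,x0[:3])[0]))
            if best is None or d<best[0]: best=(d,m)
        if best and best[0]<60: D.append((c,best[1].astype(np.uint8)))
    th=np.linspace(0,2*np.pi,24,endpoint=False)
    def cyl(a,b,r): return np.array([[x,r*np.cos(t),r*np.sin(t)] for x in(a,b) for t in th])
    parts=[cyl(-100,12,11),cyl(12,66,26)]
    def cost(p):
        M=(R.from_euler("z",p[3],degrees=True)*R.from_euler("y",-p[4],degrees=True)).as_matrix(); s=0
        for c,m in D:
            I=np.zeros((384,512),np.uint8)
            for q in parts: cv2.fillConvexPoly(I,cv2.convexHull((proj(c,q@M.T+p[:3])*16).astype(np.int32)),1,cv2.LINE_8,4)
            # gripper hides part: count only mask-vs-model outside = mask pixels missing full, model extras half
            s+=((m>0)&(I==0)).sum()/m.sum()+.5*((I>0)&(m==0)).sum()/m.sum()
        return s/len(D)
    g=np.array(x0,float); S=np.vstack([g]+[g+np.eye(5)[i]*[5,5,5,6,8][i] for i in range(5)])
    o=minimize(cost,g,method="Nelder-Mead",options=dict(initial_simplex=S,maxiter=600))
    return o.x.round(1),round(o.fun,3),[c["n"] for c,_ in D]
E
python3 - <<'E'
from h import *
p,r=tool(); print(p.round(1))
x0=[p[0]+1,p[1]+9,p[2]-156,82.5,12]
for ns in (("scene",),("scene","side"),("scene","wrist","side")): print(malletfit(x0,ns))
E
```

```text
[674.3 -17.8 348.6]
(array([669.8,  -8.5, 195.3,  83.6,  17.3]), np.float64(0.115), ['scene'])
(array([675.1,  -8.9, 200.7,  83.6,  17.8]), np.float64(0.143), ['scene', 'side'])
(array([675. ,  -8.5, 201.2,  83.4,  18. ]), np.float64(0.116), ['scene', 'wrist', 'side'])
```

Run:
```python
from h import *
p,r=tool(); o=np.array([675,-8.5,201.2]); l=r.inv().apply(o-p); print("origin in tool",l.round(1))
g=r*R.from_euler("y",-18,degrees=True); u=np.array([np.cos(np.radians(83.4)),np.sin(np.radians(83.4)),0])
mx=(R.from_euler("z",83.4,degrees=True)*R.from_euler("y",-18,degrees=True)).apply([1,0,0]); print("mallet axis after",g.apply(r.inv().apply(mx)).round(3))
t=np.array([678.5,13.8,195])-20*u; t[2]=195; tp=t-g.apply(l); print(tp.round(1),(r.inv().apply(tp-p)/300).round(4))
print("down in new tool axes per 300mm", g.inv().apply([0,0,-1]).round(4))
```

```text
origin in tool [  8.9  -1.1 149.2]
mallet axis after [0.116 0.993 0.   ]
[682.2  31.1 339.7] [0.1637 0.0029 0.0358]
down in new tool axes per 300mm [ 3.090e-01 -1.000e-04  9.511e-01]
```

arm_command:
  linear:
    - [0.06, 0.001, 0]
    - [0.12, 0.002, 0.02]
    - [0.164, 0.003, 0.036]
    - [0.164, 0.003, 0.036]
    - [0.164, 0.003, 0.036]
  turn:
    - [0, -0.12, 0]
    - [0, -0.24, 0]
    - [0, -0.3, 0]
    - [0, -0.3, 0]
    - [0, -0.3, 0]
  claw: [1, 1, 1, 1, 1]

```text
clock: 35.42
eef_pos: [682.3, 30.2, 339.8]
tool_rot: [0.743, 0.65, -0.117, 0.103]
force: [-0.5, -0.6, -2.3]
gripper_width: 18.8
grip_force: 144.3
```

Run:
```python
from h import *
p,r=tool(); l=[8.9,-1.1,149.2]; o=p+r.apply(l); print(p.round(1),o.round(1)); print(malletfit([*o,83.4,0],("scene","side","wrist")))
print([(round(k,2),uv.round().tolist()) for k,uv in pts("blank0","scene")])
```

```text
[682.3  30.2 339.8] [676.3  -6.9 195.1]
(array([ 6.785e+02, -6.500e+00,  1.961e+02,  8.290e+01,  2.000e-01]), np.float64(0.164), ['scene', 'side'])
[(0.53, [229.0, 237.0]), (0.52, [266.0, 239.0]), (0.51, [247.0, 242.0])]
```

arm_command:
  linear:
    - [0.026, 0, 0.079]
    - [0.082, 0, 0.253]
    - [0.082, 0, 0.253]
  turn:
    - [0, 0, 0]
    - [0, 0, 0]
    - [0, 0, 0]
  claw: [1, 1, 1]

```text
clock: 36.15
eef_pos: [683.5, 27.5, 259.1]
tool_rot: [0.744, 0.649, -0.119, 0.106]
force: [1.5, -4.1, 5.4]
gripper_width: 18.9
grip_force: 170.3
```

Run:
```python
from h import *
p,r=tool(); o=p+r.apply([8.9,-1.1,149.2]); print(p.round(1),o.round(1),env.read_state()["force"].round(1)); print(malletfit([*o,83,8],("scene","side")))
```

```text
[683.5  27.5 259.1] [677.7 -10.5 114.6] [ 1.5 -4.1  5.4]
(array([677.2,  -4.9, 119.3,  80.1,  13.5]), np.float64(0.248), ['scene', 'side'])
```

arm_command:
  linear:
    - [-0.03, 0, -0.1]
    - [-0.08, 0, -0.25]
    - [-0.1, 0, -0.31]
    - [-0.1, 0, -0.31]
    - [-0.1, 0, -0.31]
  turn:
    - [0, 0, 0]
    - [0, 0, 0]
    - [0, 0, 0]
    - [0, 0, 0]
    - [0, 0, 0]
  claw: [1, 1, 1, 1, 1]

```text
clock: 36.98
eef_pos: [681.6, 31.0, 355.0]
tool_rot: [0.743, 0.651, -0.119, 0.102]
force: [-0.0, 0.6, -2.7]
gripper_width: 18.4
grip_force: 170.0
```

Run:
```python
from h import *
p,r=tool(); o=p+r.apply([8.9,-1.1,149.2]); print(p.round(1),o.round(1))
f=None
for ns in (("scene","side"),("scene","side","wrist")):
    f=malletfit([*o,83,13],ns); print(f, r.inv().apply(f[0][:3]-p).round(1))
```

```text
[681.6  31.  355. ] [675.1  -6.2 210.4]
(array([676.9,   2.5, 218.1,  82.6,  11.5]), np.float64(0.197), ['scene', 'side']) [ 15.   -0.5 139.1]
(array([6.776e+02, 1.000e-01, 2.202e+02, 8.440e+01, 9.400e+00]), np.float64(0.188), ['scene', 'side']) [ 12.1   0.5 137.8]
```

```bash
cat >> h.py <<'E'
def malletmove(l,pitch,target,yaw=82.5):
    "shift/turn (units) that put the mallet (origin l in tool, pitched up by pitch vs tool x) level with its origin at target"
    p,r=tool(); u=np.array([np.cos(np.radians(yaw)),np.sin(np.radians(yaw)),0]); zz=np.array([0,0,-1.]); y=np.cross(zz,u)
    g=R.from_matrix(np.c_[u,y,zz])*R.from_euler("y",-pitch,degrees=True)
    tp=np.array(target)-g.apply(l); print("lin",(r.inv().apply(tp-p)/300).round(4),"turn",((r.inv()*g).as_rotvec(degrees=True)/60).round(4),"down",g.inv().apply([0,0,-1]).round(3),tp.round(1))
E
python3 - <<'E'
from h import *
malletmove([13.5,0,138.4],28.5,[430.3,-300,210])
malletmove([13.5,0,138.4],28.5,[430.3,-300,110])
E
```

```text
lin [-0.9548 -0.6871  0.3783] turn [-0.0005 -0.175  -0.0011] down [0.477 0.    0.879] [ 437.4 -246.3  338.1]
lin [-0.8518 -0.6871  0.6953] turn [-0.0005 -0.175  -0.0011] down [0.477 0.    0.879] [ 437.4 -246.3  238.1]
```

arm_command:
  linear:
    - [-0.1, -0.07, 0.04]
    - [-0.24, -0.17, 0.095]
    - [-0.38, -0.275, 0.15]
    - [-0.52, -0.375, 0.206]
    - [-0.66, -0.475, 0.26]
    - [-0.8, -0.575, 0.317]
    - [-0.91, -0.655, 0.36]
    - [-0.955, -0.687, 0.378]
    - [-0.955, -0.687, 0.378]
    - [-0.955, -0.687, 0.378]
  turn:
    - [0, -0.02, 0]
    - [0, -0.04, 0]
    - [0, -0.06, 0]
    - [0, -0.08, 0]
    - [0, -0.1, 0]
    - [0, -0.13, 0]
    - [0, -0.15, 0]
    - [0, -0.175, 0]
    - [0, -0.175, 0]
    - [0, -0.175, 0]
  claw: [1, 1, 1, 1, 1, 1, 1, 1, 1, 1]

```text
clock: 38.72
eef_pos: [438.8, -245.0, 338.5]
tool_rot: [0.729, 0.639, -0.184, 0.163]
force: [0.8, 1.1, -2.2]
gripper_width: 18.7
grip_force: 169.8
```

Run:
```python
from h import *
p,r=tool(); o=p+r.apply([13.5,0,138.4]); print(p.round(1),o.round(1),env.read_state()["q"].round(2))
f=malletfit([*o,82.5,0],("scene","side","wrist")); print(f, r.inv().apply(f[0][:3]-p).round(1))
f=malletfit([*o,82.5,0],("side",)); print(f, r.inv().apply(f[0][:3]-p).round(1))
c=cam("wrist");a,b=cam("side"),cam("scene")
I=np.hstack([cv2.resize(a["frame"][90:210,260:410],(400,320),interpolation=cv2.INTER_CUBIC),cv2.resize(b["frame"][60:220,60:260],(400,320),interpolation=cv2.INTER_CUBIC)])
cv2.imwrite("pics/s14.png",np.vstack([I,np.hstack([cv2.resize(c["frame"],(373,280)),np.zeros((280,427,3),np.uint8)])])[:,:,::-1])
print([(round(k,2),ray(c,uv,0)[0,:2].round(1).tolist()) for k,uv in pts("rest","wrist")])
```

```text
[ 438.8 -245.   338.5] [ 432.  -298.6  210.4] [ 0.6   0.3  -0.42  2.07  0.8   0.93 -0.47]
(array([ 4.337e+02, -2.956e+02,  2.099e+02,  8.430e+01,  4.000e-01]), np.float64(0.219), ['scene', 'side']) [ 16.6   1.3 137.3]
(array([ 429.8, -296.3,  210.1,   85.3,    3.9]), np.float64(0.132), ['side']) [ 15.4  -2.5 137.7]
[(0.91, [431.4, -297.4])]
```

View pics/s14.png

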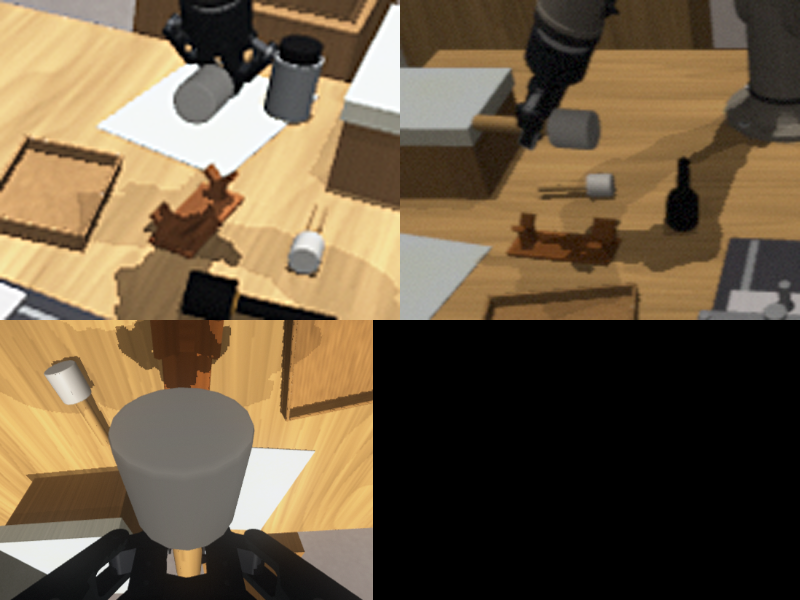

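arm_command:
  linear:
    - [0.05, -0.004, 0.1]
    - [0.12, -0.004, 0.23]
    - [0.19, -0.004, 0.36]
    - [0.222, -0.004, 0.42]
    - [0.2335, -0.004, 0.442]
    - [0.2335, -0.004, 0.442]
    - [0.2335, -0.004, 0.442]
  turn:
    - [0, 0, 0]
    - [0, 0, 0]
    - [0, 0, 0]
    - [0, 0, 0]
    - [0, 0, 0]
    - [0, 0, 0]
    - [0, 0, 0]
  claw: [1, 1, 1, 1, 1, 1, 1]

```text
clock: 40.2
eef_pos: [436.5, -248.1, 189.3]
tool_rot: [0.729, 0.638, -0.185, 0.163]
force: [0.6, -0.6, -2.0]
gripper_width: 18.7
grip_force: 169.8
```

Run:
```python
from h import *
p,r=tool(); o=p+r.apply([14.5,0,138]); print(p.round(1),o.round(1),env.read_state()["force"].round(1))
for ns in (("scene",),("side",),("scene","side")):
    f=malletfit([*o,82.5,0],ns); print(f)
```

```text
[ 436.5 -248.1  189.3] [ 429.7 -300.9   61.1] [ 0.6 -0.6 -2. ]
(array([ 430.9, -299.9,   60.9,   84.1,    1.3]), np.float64(0.146), ['scene'])
(array([ 424.3, -312. ,   48.6,  102.3,   33.5]), np.float64(1.549), ['side'])
(array([ 428.8, -301.3,   61. ,   82.1,    1.7]), np.float64(0.186), ['scene', 'side'])
```

arm_command:
  linear:
    - [0.008, 0, 0.015]
    - [0.013, 0, 0.024]
    - [0.015, 0, 0.027]
    - [0.015, 0, 0.027]
  turn:
    - [0, 0, 0]
    - [0, 0, 0]
    - [0, 0, 0]
    - [0, 0, 0]
  claw: [1, 1, 1, 1]

```text
clock: 41.1
eef_pos: [437.1, -248.1, 179.6]
tool_rot: [0.729, 0.638, -0.185, 0.163]
force: [2.9, -2.0, 6.7]
gripper_width: 18.8
grip_force: 170.2
```

arm_command:
  linear:
    - [0, 0, 0]
    - [0, 0, 0]
    - [0, 0, 0]
    - [0, 0, 0]
  turn:
    - [0, 0, 0]
    - [0, 0, 0]
    - [0, 0, 0]
    - [0, 0, 0]
  claw: [1, 1, 1, 1]
  force: 20

```text
clock: 41.6
eef_pos: [437.0, -248.1, 179.6]
tool_rot: [0.729, 0.638, -0.185, 0.163]
force: [4.6, -2.1, 4.4]
gripper_width: 18.9
grip_force: 152.6
```

arm_command:
  linear:
    - [0, 0, 0]
    - [0, 0, 0]
    - [0, 0, 0]
    - [0, 0, -0.01]
    - [0, 0, -0.01]
  turn:
    - [0, 0, 0]
    - [0, 0, 0]
    - [0, 0, 0]
    - [0, 0, 0]
    - [0, 0, 0]
  claw: [0.75, 0.6, 0.45, 0.3, 0.3]

```text
clock: 42.22
eef_pos: [436.0, -246.2, 181.7]
tool_rot: [0.729, 0.639, -0.185, 0.162]
force: [-0.4, 0.2, -0.6]
gripper_width: 59.9
grip_force: 0.0
```

Run:
```python
from h import *
print(env.read_state()["force"].round(1))
for ns in (("scene",),("scene","side")): print(malletfit([430,-300,50,82.5,0],ns))
```

```text
[-0.4  0.2 -0.6]
(array([ 4.291e+02, -2.973e+02,  4.950e+01,  8.280e+01,  1.000e-01]), np.float64(0.198), ['scene'])
(array([ 431.4, -299. ,   49.9,   81.7,    1.2]), np.float64(0.235), ['scene', 'side'])
```

arm_command:
  linear:
    - [-0.03, 0, -0.06]
    - [-0.1, 0, -0.18]
    - [-0.19, 0, -0.35]
    - [-0.22, 0, -0.4]
    - [-0.22, 0, -0.4]
    - [-0.22, 0, -0.4]
    - [-0.22, 0, -0.4]
  turn:
    - [0, 0, 0]
    - [0, 0, 0]
    - [0, 0, 0]
    - [0, 0.16, 0]
    - [0, 0.32, 0]
    - [0, 0.47, 0]
    - [0, 0.47, 0]
  claw: [0.2, 0.2, 0.2, 0.2, 0.2, 0.2, 0.2]
  force: 40

```text
clock: 43.4
eef_pos: [435.4, -248.6, 318.5]
tool_rot: [0.754, 0.657, -0.002, 0.002]
force: [-0.3, 0.2, -0.5]
gripper_width: 68.1
grip_force: 0.0
```

Run:
```python
from h import *
print(tool()[0].round(1)); delta([578.4,21.2,150],-3.8)
print(malletfit([430,-300,50,82.5,0],("scene","side","wrist")))
```

```text
[ 435.4 -248.6  318.5]
lin [0.956  0.3503 0.0402] turn [-0.0004  0.0056 -0.0665] rows>= 4.9
(array([ 430.8, -301.3,   52.2,   82.9,    1.4]), np.float64(0.063), ['scene', 'side', 'wrist'])
```

arm_command:
  linear:
    - [0.12, 0.05, 0]
    - [0.3, 0.11, 0]
    - [0.48, 0.18, 0]
    - [0.66, 0.24, 0]
    - [0.84, 0.31, 0.02]
    - [0.956, 0.35, 0.04]
    - [0.956, 0.35, 0.04]
    - [0.956, 0.35, 0.04]
    - [0.956, 0.35, 0.04]
  turn:
    - [0, 0, 0]
    - [0, 0, -0.03]
    - [0, 0, -0.06]
    - [0, 0.005, -0.066]
    - [0, 0.005, -0.066]
    - [0, 0.005, -0.066]
    - [0, 0.005, -0.066]
    - [0, 0.005, -0.066]
    - [0, 0.005, -0.066]
  claw: [0.3, 0.45, 0.45, 0.45, 0.45, 0.45, 0.45, 0.45, 0.45]

```text
clock: 44.82
eef_pos: [577.6, 21.8, 305.1]
tool_rot: [0.73, 0.684, -0.001, 0.0]
force: [0.4, -0.4, -0.6]
gripper_width: 46.8
grip_force: 0.0
```

Run:
```python
from h import *
print(tool()[0].round(1)); delta([578.4,21.2,52.3],-3.8)
c=cam("wrist"); print([(round(k,2),ray(c,uv,50)[0,:2].round(1).tolist()) for k,uv in pts("handle","wrist")])
```

```text
[577.6  21.8 305.1]
lin [-0.0014  0.0028  0.3269] turn [-0.0003  0.0014  0.0013] rows>= 1.6
[(0.86, [577.8, 18.9])]
```

arm_command:
  linear:
    - [-0.002, 0.003, 0.1]
    - [-0.002, 0.003, 0.24]
    - [-0.002, 0.003, 0.326]
    - [-0.002, 0.003, 0.326]
    - [-0.002, 0.003, 0.326]
    - [-0.002, 0.003, 0.326]
    - [-0.002, 0.003, 0.326]
  turn:
    - [0, 0, 0]
    - [0, 0, 0]
    - [0, 0, 0]
    - [0, 0, 0]
    - [0, 0, 0]
    - [0, 0, 0]
    - [0, 0, 0]
  claw: [0.45, 0.45, 0.45, 0.7, 1, 1, 1]

```text
clock: 45.8
eef_pos: [577.9, 22.4, 207.9]
tool_rot: [0.729, 0.684, -0.001, -0.0]
force: [-5.8, 0.3, -0.2]
gripper_width: 14.6
grip_force: 39.8
```

arm_command:
  linear:
    - [0, -0.015, -0.004]
    - [0, -0.055, -0.004]
    - [0, -0.11, -0.004]
    - [0, -0.165, -0.004]
    - [0, -0.22, -0.004]
    - [0, -0.275, -0.004]
    - [0, -0.33, -0.004]
    - [0, -0.38, -0.004]
    - [0, -0.42, -0.004]
    - [0, -0.435, -0.004]
  turn:
    - [0, 0, 0]
    - [0, 0, 0]
    - [0, 0, 0]
    - [0, 0, 0]
    - [0, 0, 0]
    - [0, 0, 0]
    - [0, 0, 0]
    - [0, 0, 0]
    - [0, 0, 0]
    - [0, 0, 0]
  claw: [1, 1, 1, 1, 1, 1, 1, 1, 1, 1]

```text
clock: 47.05
eef_pos: [447.7, 30.3, 208.2]
tool_rot: [0.729, 0.684, -0.0, 0.0]
force: [12.9, -3.8, -41.2]
gripper_width: 14.4
grip_force: 39.4
```

arm_command:
  linear:
    - [0, -0.008, 0]
    - [0, -0.013, 0]
    - [0, -0.013, 0]
  turn:
    - [0, 0, 0]
    - [0, 0, 0]
    - [0, 0, 0]
  claw: [1, 1, 1]

```text
clock: 47.42
eef_pos: [446.9, 30.0, 208.2]
tool_rot: [0.73, 0.684, 0.002, 0.001]
force: [15.0, -4.1, -45.5]
gripper_width: 15.2
grip_force: 39.7
```

arm_command:
  linear:
    - [0, 0.006, 0.004]
    - [0, 0.006, 0.004]
    - [0, 0.006, 0.004]
    - [0, 0.006, 0.004]
    - [0, 0.006, 0.004]
  turn:
    - [0, 0, 0]
    - [0, 0, 0]
    - [0, 0, 0]
    - [0, 0, 0]
    - [0, 0, 0]
  claw: [1, 0.8, 0.45, 0.45, 0.45]

```text
clock: 48.05
eef_pos: [446.6, 31.3, 207.7]
tool_rot: [0.729, 0.685, 0.0, 0.0]
force: [-0.6, -0.2, -0.3]
gripper_width: 47.1
grip_force: 0.0
```

arm_command:
  linear:
    - [0, 0, -0.1]
    - [0, 0, -0.27]
    - [-0.05, 0.1, -0.3]
    - [-0.2, 0.3, -0.3]
    - [-0.2, 0.33, -0.3]
    - [-0.2, 0.33, -0.3]
  turn:
    - [0, 0, 0]
    - [0, 0, 0]
    - [0, 0, 0]
    - [0, 0, 0]
    - [0, 0, 0]
    - [0, 0, 0]
  claw: [0.45, 0.45, 0.3, 0.2, 0.2, 0.2]

```text
clock: 48.8
eef_pos: [542.4, -36.0, 297.2]
tool_rot: [0.73, 0.684, 0.0, -0.0]
force: [0.5, 0.7, -0.2]
gripper_width: 68.3
grip_force: 0.0
```

Run:
```python
from h import *
print(tool()[0].round(1),env.read_state()["force"].round(1))
c=cam("wrist"); blanks(c=c,z=25); print([(round(k,2),ray(c,uv,50)[0,:2].round(1).tolist()) for k,uv in pts("handle","wrist")])
for k,m in masks("tray","wrist"): print("tray",rect(c,m,25))
```

```text
[542.4 -36.  297.2] [ 0.5  0.7 -0.2]
wrist 0.89 [540.9, -26.9, 175.4] iou 0.914
wrist 0.87 [545.6, 21.8, 177.8] iou 0.939
wrist 0.75 [549.4, 69.0, 175.1] iou 0.948
[(0.77, [447.5, 27.5])]
```

Run:
```python
from h import *
delta([541.5,-26.8,201-154.7],-4)
```

```text
lin [0.0247 0.0021 0.3206] turn [-0.0011 -0.      0.008 ] rows>= 1.5
```

arm_command:
  linear:
    - [0.025, 0.002, 0.1]
    - [0.025, 0.002, 0.25]
    - [0.025, 0.002, 0.31]
    - [0.025, 0.002, 0.32]
    - [0.025, 0.002, 0.32]
    - [0.025, 0.002, 0.32]
    - [0.025, 0.002, 0.32]
    - [0.025, 0.002, 0.2]
    - [0.025, 0.002, 0.0]
    - [0.025, 0.002, 0.0]
  turn:
    - [0, 0, 0]
    - [0, 0, 0]
    - [0, 0, 0]
    - [0, 0, 0]
    - [0, 0, 0]
    - [0, 0, 0]
    - [0, 0, 0]
    - [0, 0, 0]
    - [0, 0, 0]
    - [0, 0, 0]
  claw: [0.2, 0.2, 0.2, 0.25, 0.6, 0.6, 0.6, 0.6, 0.6, 0.6]
  force: 30

```text
clock: 50.25
eef_pos: [544.4, -27.3, 302.0]
tool_rot: [0.729, 0.684, 0.003, 0.003]
force: [0.5, 0.1, -0.6]
gripper_width: 42.8
grip_force: 30.8
```

Run:
```python
from h import *
delta([610,-240,150],0)
```

```text
lin [-0.6936  0.2634 -0.0066] turn [ 0.0084  0.0002 -0.0606] rows>= 3.6
```

arm_command:
  linear:
    - [-0.1, 0.04, 0]
    - [-0.27, 0.1, 0]
    - [-0.44, 0.17, 0]
    - [-0.6, 0.23, 0]
    - [-0.69, 0.263, 0]
    - [-0.69, 0.263, 0]
  turn:
    - [0, 0, 0]
    - [0, 0, -0.03]
    - [0, 0, -0.06]
    - [0, 0, -0.06]
    - [0, 0, -0.06]
    - [0, 0, -0.06]
  claw: [0.6, 0.6, 0.6, 0.6, 0.6, 0.6]

```text
clock: 51.0
eef_pos: [607.7, -242.7, 296.0]
tool_rot: [0.709, 0.705, -0.001, -0.0]
force: [-0.4, -0.4, -0.4]
gripper_width: 43.2
grip_force: 30.8
```

Run:
```python
from h import *
V=np.eye(4); V[:3]=[[0.989,-0.145,0.001,-458.814],[0.138,0.939,-0.315,219.053],[0.045,0.312,0.949,-289.335]]
c=dict(V=V,f=192/np.tan(np.radians(66.20427/2)),cx=255.68,cy=196.82)
k=ray(c,np.array([(537,142),(760,78),(770,353),(592,397)])*.64,25)[:,:2]; print(k.round(1).tolist()); r=cv2.minAreaRect(k.astype(np.float32)); print(r, k.mean(0))
w=cam("wrist"); b=cam("scene"); s=cam("side"); 
for n,c in (("wrist",w),("scene",b),("side",s)):
    for q,m in masks("tray",n):
        r=rect(c,m,25)
        if m.sum()>1500: print(n,round(q,2),r)
    print([(round(q,2),ray(c,uv,0)[0,:2].round().tolist()) for q,uv in pts("tray",n)])
print(tool()[0].round(1),env.read_state()["gripper_width"])
```

```text
[[526.7, -187.2], [667.1, -169.6], [693.2, -363.4], [559.5, -381.6]]
((609.9679565429688, -275.38836669921875), (141.43853759765625, 196.99276733398438), 7.67367696762085) [ 611.61768682 -275.44325429]
wrist 0.57 ((610.2822265625, -255.10635375976562), (141.409423828125, 163.83566284179688), 7.71962308883667)
[(0.7, [613.0, -276.0])]
scene 0.85 ((625.3446655273438, -271.416015625), (168.18515014648438, 208.25572204589844), 7.614382743835449)
[(0.71, [627.0, -277.0])]
side 0.91 ((609.537353515625, -261.7021179199219), (149.76351928710938, 241.70156860351562), 8.387636184692383)
[(0.52, [765.0, -114.0]), (0.34, [557.0, 5.0])]
[ 608.3 -238.5  297.4] 42.9080890828311
```

Run:
```python
from h import *
delta([618.8,-332.5,181-154.7],7.7)
```

```text
lin [-0.3133  0.0349  0.3881] turn [-1.000e-04  0.000e+00 -1.276e-01] rows>= 2.4
```

arm_command:
  linear:
    - [-0.15, 0.017, 0]
    - [-0.3, 0.035, 0.05]
    - [-0.313, 0.035, 0.2]
    - [-0.313, 0.035, 0.34]
    - [-0.313, 0.035, 0.385]
    - [-0.313, 0.035, 0.388]
    - [-0.313, 0.035, 0.388]
  turn:
    - [0, 0, -0.12]
    - [0, 0, -0.128]
    - [0, 0, -0.128]
    - [0, 0, -0.128]
    - [0, 0, -0.128]
    - [0, 0, -0.128]
    - [0, 0, -0.128]
  claw: [0.6, 0.6, 0.6, 0.6, 0.6, 0.6, 0.6]

```text
clock: 52.32
eef_pos: [619.2, -332.9, 181.8]
tool_rot: [0.658, 0.753, 0.0, 0.0]
force: [0.6, -0.9, -0.4]
gripper_width: 42.4
grip_force: 35.6
```

arm_command:
  linear:
    - [0, 0, 0.003]
    - [0, 0, 0.003]
    - [0, 0, 0.003]
    - [0, 0, 0]
    - [0, 0, -0.2]
    - [0, 0, -0.4]
    - [0, 0, -0.4]
  turn:
    - [0, 0, 0]
    - [0, 0, 0]
    - [0, 0, 0]
    - [0, 0, 0]
    - [0, 0, 0]
    - [0, 0, 0]
    - [0, 0, 0]
  claw: [0.5, 0.35, 0.3, 0.3, 0.3, 0.25, 0.2]

```text
clock: 53.2
eef_pos: [620.8, -333.4, 307.4]
tool_rot: [0.658, 0.753, 0.002, 0.005]
force: [0.1, 0.5, -0.5]
gripper_width: 68.4
grip_force: 0.0
```

Run:
```python
from h import *
blanks(z=5); delta([545.6,21.9,135],-3.7)
```

```text
wrist 0.84 [618.3, -333.3, 6.8] iou 0.928
lin [ 1.2059 -0.0841  0.0387] turn [0.001  0.001  0.1892] rows>= 5.8
```

arm_command:
  linear:
    - [0.12, -0.01, 0]
    - [0.3, -0.02, 0]
    - [0.48, -0.035, 0]
    - [0.66, -0.047, 0]
    - [0.84, -0.06, 0]
    - [0.97, -0.075, 0.01]
    - [1.0, -0.084, 0.02]
    - [1.0, -0.084, 0.02]
    - [1.0, -0.084, 0.02]
  turn:
    - [0, 0, 0.05]
    - [0, 0, 0.1]
    - [0, 0, 0.15]
    - [0, 0, 0.189]
    - [0, 0, 0.189]
    - [0, 0, 0.189]
    - [0, 0, 0.189]
    - [0, 0, 0.189]
    - [0, 0, 0.189]
  claw: [0.2, 0.2, 0.2, 0.2, 0.2, 0.2, 0.2, 0.2, 0.2]

```text
clock: 54.42
eef_pos: [554.0, -41.1, 294.3]
tool_rot: [0.73, 0.683, -0.001, -0.0]
force: [0.5, -0.6, 0.4]
gripper_width: 68.0
grip_force: 0.0
```

Run:
```python
from h import *
blanks(z=25); delta([546,21.9,201-154.7],-3.7)
```

```text
wrist 0.92 [549.6, 69.1, 175.8] iou 0.944
wrist 0.78 [546.3, 22.2, 177.4] iou 0.969
lin [ 0.2071 -0.0406  0.312 ] turn [-0.0004  0.0004 -0.0021] rows>= 1.8
```

arm_command:
  linear:
    - [0.15, -0.03, 0]
    - [0.207, -0.041, 0.06]
    - [0.207, -0.041, 0.2]
    - [0.207, -0.041, 0.3]
    - [0.207, -0.041, 0.312]
    - [0.207, -0.041, 0.312]
    - [0.207, -0.041, 0.312]
    - [0.207, -0.041, 0.312]
    - [0.207, -0.041, 0.2]
    - [0.207, -0.041, 0]
  turn:
    - [0, 0, 0]
    - [0, 0, 0]
    - [0, 0, 0]
    - [0, 0, 0]
    - [0, 0, 0]
    - [0, 0, 0]
    - [0, 0, 0]
    - [0, 0, 0]
    - [0, 0, 0]
    - [0, 0, 0]
  claw: [0.2, 0.2, 0.2, 0.2, 0.3, 0.6, 0.6, 0.6, 0.6, 0.6]

```text
clock: 55.78
eef_pos: [544.7, 23.2, 294.8]
tool_rot: [0.729, 0.684, -0.001, -0.001]
force: [1.1, -0.1, 0.4]
gripper_width: 43.0
grip_force: 30.8
```

Run:
```python
from h import *
delta([611,-275,300-154.7],7.7)
```

```text
lin [-0.9778  0.2842 -0.0184] turn [-3.900e-03 -1.000e-04 -1.895e-01] rows>= 4.9
```

arm_command:
  linear:
    - [-0.12, 0.035, -0.02]
    - [-0.3, 0.09, -0.02]
    - [-0.48, 0.14, -0.02]
    - [-0.66, 0.19, -0.02]
    - [-0.84, 0.245, -0.02]
    - [-0.95, 0.277, -0.02]
    - [-0.978, 0.284, -0.02]
    - [-0.978, 0.284, -0.02]
    - [-0.978, 0.284, -0.02]
  turn:
    - [0, 0, -0.05]
    - [0, 0, -0.1]
    - [0, 0, -0.15]
    - [0, 0, -0.19]
    - [0, 0, -0.19]
    - [0, 0, -0.19]
    - [0, 0, -0.19]
    - [0, 0, -0.19]
    - [0, 0, -0.19]
  claw: [0.6, 0.6, 0.6, 0.6, 0.6, 0.6, 0.6, 0.6, 0.6]

```text
clock: 56.9
eef_pos: [611.8, -272.5, 301.2]
tool_rot: [0.657, 0.754, 0.0, -0.0]
force: [0.4, 0.5, 0.1]
gripper_width: 43.0
grip_force: 30.8
```

Run:
```python
from h import *
delta([611,-275,181-154.7],7.7)
```

```text
lin [-0.0084 -0.0039  0.4006] turn [ 0.0001 -0.0009  0.003 ] rows>= 1.9
```

arm_command:
  linear:
    - [-0.004, -0.003, 0.12]
    - [-0.004, -0.003, 0.28]
    - [-0.004, -0.003, 0.38]
    - [-0.004, -0.003, 0.4]
    - [-0.004, -0.003, 0.403]
    - [-0.004, -0.003, 0.403]
  turn:
    - [0, 0, 0]
    - [0, 0, 0]
    - [0, 0, 0]
    - [0, 0, 0]
    - [0, 0, 0]
    - [0, 0, 0]
  claw: [0.6, 0.6, 0.6, 0.6, 0.6, 0.6]

```text
clock: 57.65
eef_pos: [610.9, -273.9, 181.3]
tool_rot: [0.657, 0.754, -0.0, -0.001]
force: [-3.2, 1.7, 4.7]
gripper_width: 42.9
grip_force: 32.9
```

arm_command:
  linear:
    - [0, 0, 0.001]
    - [0, 0, 0.001]
    - [0, 0, 0.001]
    - [0, 0, 0]
    - [0, 0, -0.2]
    - [0, 0, -0.4]
    - [0, 0, -0.4]
  turn:
    - [0, 0, 0]
    - [0, 0, 0]
    - [0, 0, 0]
    - [0, 0, 0]
    - [0, 0, 0]
    - [0, 0, 0]
    - [0, 0, 0]
  claw: [0.5, 0.35, 0.3, 0.3, 0.3, 0.25, 0.2]

```text
clock: 58.52
eef_pos: [613.0, -276.0, 305.8]
tool_rot: [0.658, 0.753, 0.002, 0.005]
force: [0.1, -0.3, -1.5]
gripper_width: 68.3
grip_force: 0.0
```

Run:
```python
from h import *
blanks(z=5); delta([549.8,69.2,135],-3.7)
```

```text
wrist 0.72 [610.0, -275.1, 8.1] iou 0.926
wrist 0.65 [617.8, -332.0, 7.9] iou 0.914
lin [ 1.1678 -0.0472  0.0348] turn [0.0006 0.0007 0.1903] rows>= 5.6
```

arm_command:
  linear:
    - [0.12, -0.005, 0]
    - [0.3, -0.012, 0]
    - [0.48, -0.02, 0]
    - [0.66, -0.027, 0]
    - [0.84, -0.034, 0]
    - [0.97, -0.04, 0.01]
    - [1.0, -0.047, 0.02]
    - [1.0, -0.047, 0.02]
    - [1.0, -0.047, 0.02]
  turn:
    - [0, 0, 0.05]
    - [0, 0, 0.1]
    - [0, 0, 0.15]
    - [0, 0, 0.19]
    - [0, 0, 0.19]
    - [0, 0, 0.19]
    - [0, 0, 0.19]
    - [0, 0, 0.19]
    - [0, 0, 0.19]
  claw: [0.2, 0.2, 0.2, 0.2, 0.2, 0.2, 0.2, 0.2, 0.2]

```text
clock: 59.75
eef_pos: [556.8, 17.4, 293.3]
tool_rot: [0.73, 0.683, -0.001, -0.0]
force: [-0.5, 0.1, 0.5]
gripper_width: 68.2
grip_force: 0.0
```

Run:
```python
from h import *
blanks(z=25); delta([549.8,69.2,201-154.7],-3.7)
```

```text
wrist 0.76 [550.2, 69.7, 176.1] iou 0.953
lin [ 0.1701 -0.0352  0.309 ] turn [-0.0004  0.0005 -0.0023] rows>= 1.7
```

arm_command:
  linear:
    - [0.13, -0.025, 0]
    - [0.17, -0.035, 0.06]
    - [0.17, -0.035, 0.2]
    - [0.17, -0.035, 0.3]
    - [0.17, -0.035, 0.31]
    - [0.17, -0.035, 0.31]
    - [0.17, -0.035, 0.31]
    - [0.17, -0.035, 0.31]
    - [0.17, -0.035, 0.2]
    - [0.17, -0.035, 0]
  turn:
    - [0, 0, 0]
    - [0, 0, 0]
    - [0, 0, 0]
    - [0, 0, 0]
    - [0, 0, 0]
    - [0, 0, 0]
    - [0, 0, 0]
    - [0, 0, 0]
    - [0, 0, 0]
    - [0, 0, 0]
  claw: [0.2, 0.2, 0.2, 0.2, 0.3, 0.6, 0.6, 0.6, 0.6, 0.6]

```text
clock: 61.1
eef_pos: [548.7, 70.5, 293.8]
tool_rot: [0.729, 0.684, -0.002, -0.001]
force: [1.4, -0.3, -0.7]
gripper_width: 42.8
grip_force: 30.8
```

Run:
```python
from h import *
delta([603,-217,300-154.7],7.7)
```

```text
lin [-0.9448  0.242  -0.0212] turn [-0.004   0.0002 -0.1895] rows>= 4.7
```

arm_command:
  linear:
    - [-0.12, 0.03, -0.02]
    - [-0.3, 0.077, -0.02]
    - [-0.48, 0.12, -0.02]
    - [-0.66, 0.17, -0.02]
    - [-0.82, 0.21, -0.02]
    - [-0.92, 0.235, -0.02]
    - [-0.945, 0.242, -0.02]
    - [-0.945, 0.242, -0.02]
    - [-0.945, 0.242, -0.02]
  turn:
    - [0, 0, -0.05]
    - [0, 0, -0.1]
    - [0, 0, -0.15]
    - [0, 0, -0.19]
    - [0, 0, -0.19]
    - [0, 0, -0.19]
    - [0, 0, -0.19]
    - [0, 0, -0.19]
    - [0, 0, -0.19]
  claw: [0.6, 0.6, 0.6, 0.6, 0.6, 0.6, 0.6, 0.6, 0.6]

```text
clock: 62.22
eef_pos: [603.8, -214.4, 300.3]
tool_rot: [0.657, 0.754, 0.0, -0.0]
force: [0.2, 0.2, 0.1]
gripper_width: 42.7
grip_force: 30.8
```

Run:
```python
from h import *
delta([603,-217,181-154.7],7.7)
```

```text
lin [-0.0086 -0.0039  0.3975] turn [ 0.0002 -0.0009  0.0031] rows>= 1.9
```

arm_command:
  linear:
    - [-0.004, -0.003, 0.12]
    - [-0.004, -0.003, 0.28]
    - [-0.004, -0.003, 0.38]
    - [-0.004, -0.003, 0.395]
    - [-0.004, -0.003, 0.398]
    - [-0.004, -0.003, 0.398]
  turn:
    - [0, 0, 0]
    - [0, 0, 0]
    - [0, 0, 0]
    - [0, 0, 0]
    - [0, 0, 0]
    - [0, 0, 0]
  claw: [0.6, 0.6, 0.6, 0.6, 0.6, 0.6]

```text
clock: 62.98
eef_pos: [603.2, -216.9, 181.1]
tool_rot: [0.657, 0.754, 0.0, 0.0]
force: [0.4, -0.4, -0.2]
gripper_width: 43.1
grip_force: 33.1
```

arm_command:
  linear:
    - [0, 0, 0.001]
    - [0, 0, 0.001]
    - [0, 0, 0.001]
    - [0, 0, 0]
    - [0, 0, -0.2]
    - [0, 0, -0.4]
    - [-0.2, 0, -0.5]
    - [-0.2, 0, -0.5]
    - [-0.2, 0, -0.5]
  turn:
    - [0, 0, 0]
    - [0, 0, 0]
    - [0, 0, 0]
    - [0, 0, 0]
    - [0, 0, 0]
    - [0, 0, 0]
    - [0, 0, 0]
    - [0, 0, 0]
    - [0, 0, 0]
  claw: [0.5, 0.35, 0.3, 0.3, 0.3, 0.25, 0.2, 0.2, 0.2]

```text
clock: 64.1
eef_pos: [610.7, -277.9, 330.2]
tool_rot: [0.658, 0.753, -0.0, -0.0]
force: [0.6, 1.0, 0.3]
gripper_width: 68.2
grip_force: 0.0
```

Run:
```python
from h import *
blanks(z=5); print(malletfit([430,-300,50,82.5,0],("scene","side")))
for n in("wrist","side","scene"):
    c=cam(n)
    print(n,[(t,[(round(k,2),ray(c,uv,z)[0,:2].round().tolist()) for k,uv in pts(t,n)]) for t,z in (("handle",50),("tin",0),("spool",0),("shoe",0))])
```

```text
wrist 0.94 [610.2, -275.7, 8.1] iou 0.933
wrist 0.86 [618.6, -333.1, 187.3] iou 0.921
wrist 0.81 [603.7, -218.8, 7.2] iou 0.942
wrist 0.62 [438.9, -333.9, 86.3] iou 0.336
(array([ 431.1, -299.5,   50.9,   82.3,    2.8]), np.float64(0.133), ['scene', 'side'])
wrist [('handle', []), ('tin', [(0.58, [776.0, -148.0])]), ('spool', []), ('shoe', [])]
side [('handle', [(0.73, [444.0, 31.0])]), ('tin', [(0.59, [771.0, -149.0])]), ('spool', [(0.82, [679.0, 351.0])]), ('shoe', [(0.67, [800.0, 136.0])])]
scene [('handle', [(0.9, [459.0, 29.0])]), ('tin', [(0.95, [777.0, -153.0]), (0.61, [446.0, -299.0]), (0.37, [517.0, 12.0])]), ('spool', [(0.63, [672.0, 356.0])]), ('shoe', [(0.94, [808.0, 130.0])])]
```

```bash
python3 -c "
from workcell import env
print(env.finish_job())"
```

```text
the job is handed in; nothing more can be done
None
```

The job is handed in at about 64 s. By the camera fits, the three blanks lie flat and apart in the tray, the carriage is fully out and the mallet is level in its rest. The pin took three barrel blows because the mallet tilted in the grip; the last two reached its stop by my fits, but the pin's travel was never read directly. The mallet went back before the carriage was drawn out, to free the gripper, and I viewed 16 pictures, two over the limit of 14.

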